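Move the board vise to the other ball base and lock its coupler

ROBOT

A 6-joint arm with a two-finger parallel gripper is mounted at the origin on the work surface. World frame = base frame: x ahead of the robot, y to its left, z up, the work surface at z = 0. Lengths are in m, angles in rad, forces in N, time in s.
With the tool pointing down it reaches from about 0.425 to 0.95 m from the base axis. Payload 14.7 kg.
Tool frame: the origin (TCP) lies midway between the tips of the shut fingers; the grasp point (between the pads) lies 19 mm behind it; x points along the fingers, y is the direction in which the jaws open and shut, and the axes are right-handed (so a half turn about x gives the same grasp; the last joint's range is limited). The gripper opens to 85 mm and grips with 20 to 120 N. Pads are 22 mm wide; open, the fingers measure 114 mm over their backs; the gripper's body (76 mm by 85 mm) begins 54 mm behind the grasp point. The pads swing forward as they close: fully open they stand 13 mm farther back than shut.
Start: joints at [-1.184, 0.48, 1.596, -0, 1.065, -0.047], TCP at [0.273, -0.59, 0.231] pointing down, gripper open.
Joint ranges: [-2.75, 2.75], [-0.82, 2.05], [0.23, 2.67], [-1.56, 4.7], [0.09, 2.69], [-2.92, 2.92]. Speed limits (rad/s): [1.89, 1.89, 2.39, 3.01, 3.01, 3.01].

INTERFACE

Orientations are given as a 3x3 rotation matrix whose columns are the frame's x, y, z axes.
In Python, from cell import get_obs, eyes, order gives the robot as it stands.
- The arm moves only by the tool servo_tool, never from a script. Its argument "motion" is a list of rows, each an object of numbers: "dx", "dy", "dz": the shift along the tool's x, y, z in m; "turn": the turn about the tool's x in degrees. A call has exactly 10 rows; each row shifts and turns the pose as measured when the row begins, along the tool's axes as they then stand; what a row does not reach is not made up. A row lasts 1/12 s, in which the tool goes at most 41.7 mm and 7.16 degrees, less where a joint would pass 70% of its speed; a pose out of reach is approached as far as the arm can. A call with a gripper value outside its range is refused whole. "jaw" is the finger opening in m, from 0 to 0.0854, set as the call begins (left out, the last holds). The fingers move at their own pace and stop on an object; "force" is the grip in N (left out, the last holds). Time passes only in rows, so rows that do not move let the fingers close, or fill a call up. It gives the time, the measured TCP pose, the force and the opening at its end, in the units of the state.
- get_obs(): the state, without advancing time (a new reading comes with each control period).
- eyes.camera(name): name is "scene" or "top" or "wrist"; returns the picture (420x560x3 uint8, red, green, blue); there is no depth.
- eyes.get_calibration(name): a dict with "fx", "fy", "cx", "cy" (pixels), "k1" (the pictures are not rectified: a ray, as slopes to the right and down, at radius r is drawn at 1 + k1 r^2 times it, then the intrinsics apply), "camera_from_world" (4x4, takes a point from world to camera coordinates); the wrist camera has in their place "tool_from_camera" (4x4, takes a point from camera to tool coordinates, whose origin is the TCP and whose axes are the tool frame's). Camera axes: x right, y down, z forward; pixel columns grow to the right and rows downward; lengths in m; the calibration is good to about 2 mm. A picture is of the moment at which its call begins: read the wrist's pose just before it. get_calibration takes no time and is no camera call.
- order.finish_job(): hands the job in, once; it reports no verdict.
The state is a dict: "time": time; "qpos": joint angles; "qd": joint speeds; "tau": joint torques, N m; "tool_pos": TCP position; "eef_rot": TCP orientation; "wrist_force": force on the tool from outside, world axes, zero at the start; "wrist_torque": the same for the moment, N m; "gripper_width": finger opening in m.
Only numpy, scipy, OpenCV 4.12 (cv2) and the standard library are available. Lean on these libraries where they do the work, as an engineer would, in place of code of your own. Each camera call takes 0.05 s, during which the arm holds its last target.

TASK

Move the board vise from the round-footed base to the square-footed one: swing its lock handle fully up to free it, lift it off, lower its socket over the ball of the square post until it sits flat on the collar, and then press the handle fully down to lock it there. Set the vise down, do not drop it, and leave the other things on the bench where they are.

Things in the scene. Friction and masses are not known exactly. Their poses are not given: they have to be found in the camera images.
- vise: Empty board vise, 0.7 kg. From below: grey round socket housing 48 mm across, 48 mm high, with a flange 64 mm across at its foot; on it a level aluminium rail along the vise's y with a black-faced jaw near each end and a small black knob at the -y end. The lock handle sticks out to the vise's -x. Origin: centre of the housing's underside (the foot), z up.
- rail_mid (a point): Middle of the vise's rail, 61 mm above the foot, on the vise's axis: balance point and place to grip. The rail is a bar 190 mm long (y), 22 mm wide (x), 18 mm high, bare for 55 mm each side of its middle; the jaws' tops are 33 mm above this point, the housing's top 13 mm below it. Axes as vise.
- socket (a point): On the vise's axis 22 mm above the foot: where the ball's centre lies when the foot is flat on the collar. The socket is a round bore 33.6 mm across, 40 mm deep, open below. With the handle down a latch fork reaches across the bore under the ball: the vise can then neither be lifted off a ball nor put on one. Axes as vise.
- handle (a joint): Angle of the vise's lock handle (rad). 0 = fully down, locked (the handle slopes 20 degrees below level); 0.95 = fully up at its stop (34 degrees above level). The latch is clear of the ball from about 0.85 up. Light friction, about 1 N at the knob, keeps it where it is left; no spring.
- handle_hinge (a point): The handle's hinge axis, which runs along the vise's y: 30 mm to -x of the vise's axis and 34 mm above its foot. Fixed to the vise; axes as vise.
- handle_knob (a point): Centre of the black ball knob, 26 mm across, at the end of the lock handle, 80 mm from the hinge on a steel rod 9 mm thick; free for 40 mm beside it. At the handle's angle q this point lies 80*cos(q-0.35) mm to the vise's -x of the hinge and 80*sin(q-0.35) mm above it. Its frame equals the vise's at q = 0 and turns by q about y.
- round_base: Heavy grey base with a ROUND foot 120 mm across, fixed to the bench; the vise starts locked on it. On top a flat steel collar 66 mm across, its face 60 mm above the bench, a neck, and a steel ball 30 mm across. Origin: centre of the underside, z up.
- round_ball (a point): Centre of the round base's ball, on its axis, 22 mm above its collar and 82 mm above the bench.
- square_post: Base with a SQUARE foot plate (104 x 104 x 8 mm, a screw in each corner) and a square aluminium column 40 x 40 mm, fixed to the bench; its ball starts empty. On top a flat steel collar 66 mm across, its face 85 mm above the bench, a neck, and a steel ball 30 mm across like the other. Origin: centre of the underside, z up.
- post_ball (a point): Centre of the square post's ball, on its axis, 22 mm above its collar and 107 mm above the bench; the ball's top is 122 mm above the bench. The vise may sit on it facing any way round.
- board: Bystander: bare green circuit board, 90 x 56 x 3 mm with parts to 12 mm high, lying flat between the two bases. Origin: centre of its underside.
- tweezers: Bystander: steel tweezers, 125 mm long, 6 mm high, lying flat between the two bases. Origin: centre of its underside.
- flux_jar: Bystander: small white jar with black cap, 42 mm across, 36 mm high, standing behind the two bases. Origin: centre of its underside.
- solder_reel: Bystander: reel of solder wire lying on its flange, 60 mm across, 44 mm high, at the right. Origin: centre of its underside.
- pump_pot: Bystander: white solvent pump pot with steel top, 68 mm across, about 90 mm high, at the right. Origin: centre of its underside.
- driver: Bystander: screwdriver with black handle, 170 mm long, lying along x at the left; origin at the middle of its underside.
- tip_cleaner: Bystander: pot of brass wool for cleaning iron tips, 80 mm across, 66 mm high, at the left. Origin: centre of its underside.
- parts_tray: Bystander: white divided parts tray, 130 x 85 x 22 mm, at the far right. Origin: centre of its underside.
There are look-alikes about, which are no part of the job. Leave any orange look-alike of the vise alone.

How it is judged:
On the way, in this order (a step that is already met when the one before it is completed fails the run):
1. the handle is swung up, the vise still in place on the round base (value of joint handle above 0.8 rad and distance between socket and round_ball below 0.012 m), for 0.1 s.
2. the vise sits on the square post's ball, flat on the collar, its handle still up (distance between socket and post_ball below 0.003 m and angle between vise's own z axis and vertical below 0.05 rad and value of joint handle above 0.6 rad), for 0.2 s.
At the end, for the whole second after the job is handed in: The vise rests on the square post: seat point within 3 mm of the ball's centre, upright within 0.05 rad, handle within 0.08 rad of locked, vise at rest. Other things within 30 mm of their places; the vise never dropped (over 0.35 m/s with the fingers off it, a fall of about 6 mm) (distance between socket and post_ball below 0.003 m and angle between vise's own z axis and vertical below 0.05 rad and value of joint handle below 0.08 rad and linear speed of vise below 0.01 m/s); the robot touches nothing.
It fails at once if the vise is dropped (contact force between the fingers and vise below 0.2 N and linear speed of vise above 0.35 m/s).
It fails at once if another thing on the bench is moved by more than 30 mm (distance of any of board, tweezers, flux_jar, solder_reel, pump_pot, driver, tip_cleaner, parts_tray from where it was at the start of the episode above 0.03 m).
It also fails if it takes over 70 s, if anything falls off the work surface, if the arm or the gripper's body presses on something with over 40 N, if the wrist force passes 120 N, or if a joint passes its speed limit or range.

## Working session

There is one attempt and no reset: what is moved stays moved. The work goes in short steps, Python scripts to look and compute and a tool call to move; the robot and the scene stay as the last step left them, time stands still between calls to the robot, and variables do not carry over. Pictures are saved under pics/ and viewed, and the job is handed in when it is done.

Besides the shell and the picture viewer there is one more tool, called after "Request:" in YAML: its name, and indented under it one key for each argument. servo_tool: Moves the arm, as the interface text tells. Its arguments: {"type":"object","properties":{"motion":{"type":"array"},"jaw":{"type":"number"},"force":{"type":"number"}},"required":["motion"]}

```bash
ls; mkdir -p pics
python3 - <<'E'
from cell import get_obs, eyes, order
import cv2
o=get_obs()
for k,v in o.items(): print(k,v)
for n in ("scene","top","wrist"):
    im=eyes.camera(n); cv2.imwrite(f"pics/{n}0.png",im[:,:,::-1]); c=eyes.get_calibration(n); print(n,c)
E
```

```text
pics
time 0.0
qpos [-1.18360749e+00  4.80813628e-01  1.59687677e+00 -3.60400101e-05
  1.06509539e+00 -4.65943637e-02]
qd [-0.00108992  0.00067688  0.00078059  0.00099566  0.00095027 -0.00065055]
tau [-4.67898091e-03 -9.50652909e+01 -4.30184340e+01 -3.73508656e-04
  1.22086506e-02  1.47184102e-05]
tool_pos [ 0.27305494 -0.58941019  0.23068312]
eef_rot [[-4.79706609e-04  4.20322187e-01 -9.07374801e-01]
 [ 1.09290581e-03 -9.07374143e-01 -4.20322460e-01]
 [-9.99999288e-01 -1.19330666e-03 -2.40991888e-05]]
wrist_force [ 0.14348912  0.89888621 -0.33794544]
wrist_torque [-0.00270774 -0.00953652  0.0112539 ]
gripper_width 0.0854339533234943
scene {'fx': 486.6552082159763, 'fy': 486.6552082159763, 'cx': 290.5953909459719, 'cy': 208.21277306869183, 'k1': 0.041556314571485106, 'camera_from_world': array([[-0.61065611,  0.79188097,  0.00486154,  0.39457465],
       [ 0.52797228,  0.41170408, -0.74279541, -0.18056874],
       [-0.59020707, -0.4510258 , -0.66950082,  1.95258758],
       [ 0.        ,  0.        ,  0.        ,  1.        ]])}
top {'fx': 460.467880492159, 'fy': 460.467880492159, 'cx': 281.30074209564447, 'cy': 211.48855512823386, 'k1': -0.03721862709709376, 'camera_from_world': array([[-0.0297299 , -0.99940087, -0.01772078, -0.03752361],
       [-0.99632054,  0.03105467, -0.07988103,  0.54871456],
       [ 0.08038349,  0.01528073, -0.99664688,  1.62633904],
       [ 0.        ,  0.        ,  0.        ,  1.        ]])}
wrist {'fx': 318.98058228168316, 'fy': 318.98058228168316, 'cx': 281.05078619723247, 'cy': 206.89097886913268, 'k1': -0.0332410099220712, 'tool_from_camera': array([[-2.55569795e-04, -3.16540970e-01,  9.48578805e-01,
        -1.42577095e-01],
       [ 9.99999738e-01, -7.22752897e-04,  2.82410117e-05,
         5.20852745e-04],
       [ 6.76648642e-04,  9.48578564e-01,  3.16541072e-01,
        -8.10723053e-02],
       [ 0.00000000e+00,  0.00000000e+00,  0.00000000e+00,
         1.00000000e+00]])}
```

View pics/scene0.png

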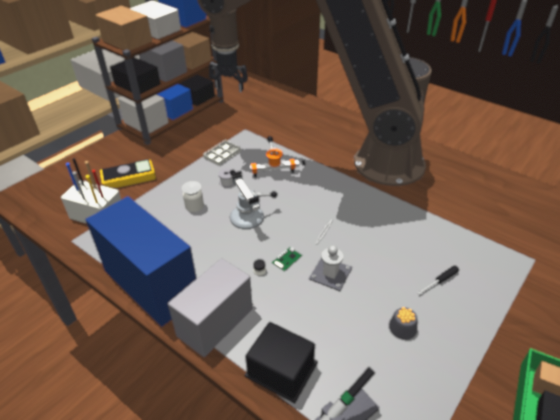

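View pics/top0.png

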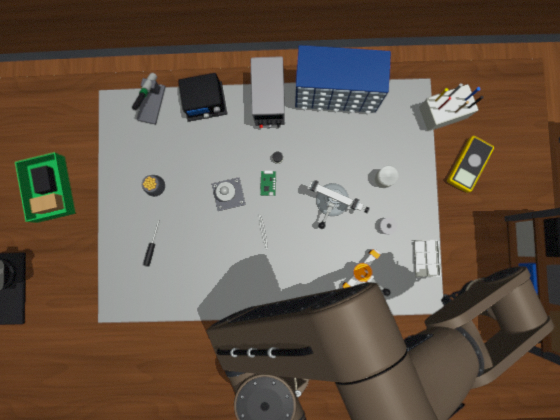

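View pics/wrist0.png

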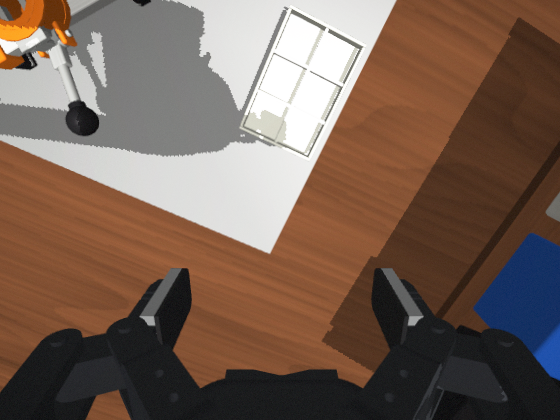

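The candidates for the vise are the grey/aluminium one on a round foot at top (335,199) / scene (247,205), and the orange look-alike at top (363,271) / scene (275,160). By the description I choose the grey one. The square post is at top (226,192) / scene (332,265). Next I check close crops and set up helpers.

```bash
cat > h.py <<'E'
import numpy as np, cv2
from cell import get_obs, eyes, order
def und(c,px):
    K=np.array([[c['fx'],0,c['cx']],[0,c['fy'],c['cy']],[0,0,1.]])
    # distorted = s*(1+k1 r^2)
    p=cv2.undistortPoints(np.array(px,float).reshape(-1,1,2),K,np.array([c['k1'],0,0,0,0.]))
    return p.reshape(-1,2)
def wfc(name,o=None):
    c=eyes.get_calibration(name)
    if name=='wrist':
        o=o or get_obs(); T=np.eye(4); T[:3,:3]=o['eef_rot']; T[:3,3]=o['tool_pos']
        return c,T@c['tool_from_camera']
    return c,np.linalg.inv(c['camera_from_world'])
def ray(name,px,o=None):
    c,T=wfc(name,o); u=und(c,px); d=np.c_[u,np.ones(len(u))]@T[:3,:3].T
    return T[:3,3],d
def plane(name,px,z,o=None):
    p,d=ray(name,px,o); t=(z-p[2])/d[:,2]; return p+d*t[:,None]
def proj(name,P,o=None):
    c,T=wfc(name,o); q=np.linalg.inv(T)@np.r_[np.array(P,float),1]; s=q[:2]/q[2]; s=s*(1+c['k1']*(s@s))
    return np.array([c['fx']*s[0]+c['cx'],c['fy']*s[1]+c['cy']])
def two(r):  # list of (p,d) -> LSQ point
    A=np.zeros((3,3));b=np.zeros(3)
    for p,d in r:
        d=d/np.linalg.norm(d);M=np.eye(3)-np.outer(d,d);A+=M;b+=M@p
    x=np.linalg.solve(A,b); return x,[np.linalg.norm((np.eye(3)-np.outer(d,d)/(d@d))@(x-p)) for p,d in r]
def snap(name,f):
    o=get_obs(); im=eyes.camera(name)[:,:,::-1].copy(); cv2.imwrite('pics/'+f,im); return o,im
def crop(im,x0,y0,x1,y1,f,s):
    cv2.imwrite('pics/'+f,cv2.resize(im[y0:y1,x0:x1],None,fx=s,fy=s,interpolation=cv2.INTER_CUBIC))
E
python3 - <<'E'
from h import *
a=cv2.imread('pics/top0.png');b=cv2.imread('pics/scene0.png')
A=cv2.resize(a[160:240,200:400],None,fx=4,fy=4,interpolation=cv2.INTER_CUBIC)
cv2.imwrite('pics/ctop.png',A)
crop(b,200,170,360,290,'cscene.png',5)
E
```

```text
(no output)
```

View pics/ctop.png

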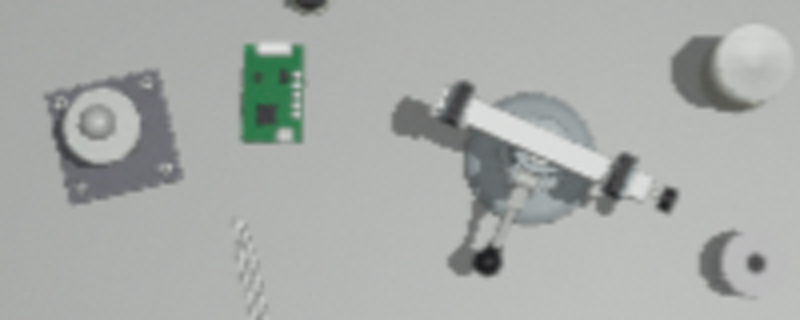

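View pics/cscene.png

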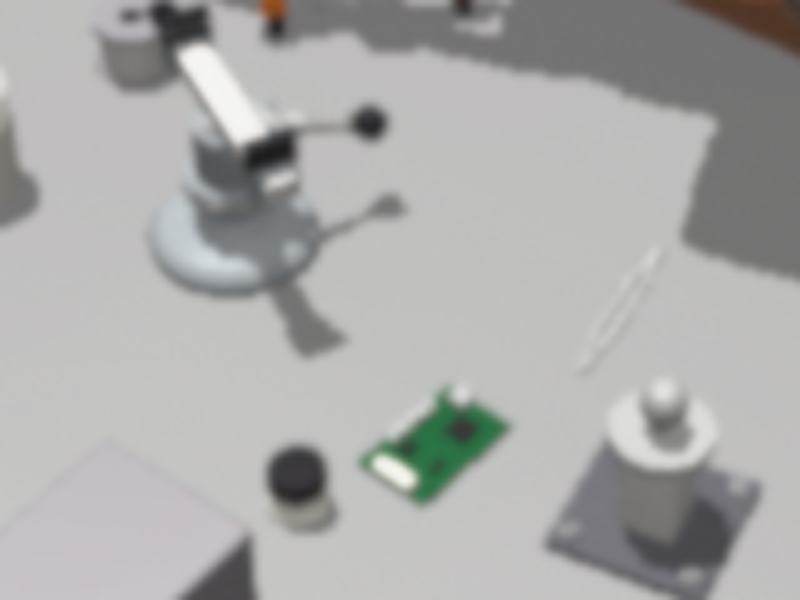

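Run:
```python
from h import *
f=lambda x,y:(200+x/4-.4,160+y/4-.4)
s=lambda x,y:(200+x/5-.4,170+y/5-.4)
print('knob',plane('top',[f(487,262)],.0666))
K=two([(p,d[0]) for p,d in (ray('top',[f(487,262)]),ray('scene',[s(370,123)]))]);print('knob2',K)
print('ball',plane('top',[f(98,121)],.107), two([(p,d[0]) for p,d in (ray('top',[f(98,121)]),ray('scene',[s(664,397)]))]))
print('jaws',plane('top',[f(460,103),f(623,175)],.150))
print('tip',plane('top',[f(668,199)],.121))
print('collar',plane('top',[f(101,125)],.085))
# round base: foot via contour? 
print('foot',plane('top',[f(530,157)],.0))
```

```text
knob [[ 0.49202181 -0.19235267  0.0666    ]]
knob2 (array([ 0.49252129, -0.19304658,  0.06597208]), [np.float64(0.0007983000653285998), np.float64(0.0007983000653286049)])
ball [[0.62062959 0.13757987 0.107     ]] (array([0.62032643, 0.13697296, 0.11012157]), [np.float64(0.00020356961385926904), np.float64(0.0002035696138591785)])
jaws [[ 0.62031164 -0.16897814  0.15      ]
 [ 0.55626677 -0.30108455  0.15      ]]
tip [[ 0.53757912 -0.34218945  0.121     ]]
collar [[0.6199652  0.13810803 0.085     ]]
foot [[ 0.58930502 -0.23951729  0.        ]]
```

```bash
cat > plan.py <<'E'
from h import *
import json,math
def yaw(o): R=o['eef_rot']; return math.degrees(math.atan2(R[1,1],R[0,1]))
def plan(tgt,ty=None,n=10,o=None,way=None):
    """tool-down rows to world target (x,y,z of TCP) and yaw of tool y; prints rows"""
    o=o or get_obs(); p=o['tool_pos'].copy(); R=o['eef_rot'].copy()
    y0=yaw(o); dy=0 if ty is None else (ty-y0+180)%360-180
    if way and np.sign(dy)!=np.sign(way): dy+=360*way
    t=round(-dy/n,1); rows=[]
    for i in range(n):
        want=p+(np.array(tgt)-p)/(n-i)
        d=R.T@(want-p); d=np.round(d,3 if np.linalg.norm(d)>.006 else 4)
        rows.append(dict(dx=float(d[0]),dy=float(d[1]),dz=float(d[2]),turn=t))
        p=p+R@d; a=math.radians(t); Rx=cv2.Rodrigues(np.array([a,0,0.]))[0]; R=R@Rx
    print('yaw now',round(y0,1),'plan end',p.round(4),'dyaw',round(dy,1))
    for k in range(0,n,10): print(json.dumps(rows[k:k+10]))
def st():
    o=get_obs(); print('t',round(o['time'],2),'p',o['tool_pos'].round(4),'yaw',round(yaw(o),2),'tilt',o['eef_rot'][2].round(3),'F',o['wrist_force'].round(1),'w',round(o['gripper_width'],4),'q6',o['qpos'].round(2)); return o
E
python3 - <<'E'
from plan import *
st()
plan([0.45,-0.205,0.25],64.2,20,way=1)
E
```

```text
t 0.15 p [ 0.2731 -0.5895  0.2308] yaw -65.15 tilt [-1.    -0.001 -0.   ] F [-0.1 -0.2  0.4] w 0.0858 q6 [-1.18  0.48  1.6   0.    1.07 -0.05]
yaw now -65.1 plan end [ 0.4497 -0.2053  0.2501] dyaw 129.3
[{"dx": -0.001, "dy": -0.014, "dz": -0.016, "turn": -6.5}, {"dx": -0.001, "dy": -0.012, "dz": -0.018, "turn": -6.5}, {"dx": -0.001, "dy": -0.01, "dz": -0.019, "turn": -6.5}, {"dx": -0.001, "dy": -0.008, "dz": -0.02, "turn": -6.5}, {"dx": -0.001, "dy": -0.005, "dz": -0.02, "turn": -6.5}, {"dx": -0.001, "dy": -0.003, "dz": -0.021, "turn": -6.5}, {"dx": -0.001, "dy": -0.0, "dz": -0.021, "turn": -6.5}, {"dx": -0.001, "dy": 0.002, "dz": -0.021, "turn": -6.5}, {"dx": -0.001, "dy": 0.004, "dz": -0.021, "turn": -6.5}, {"dx": -0.001, "dy": 0.007, "dz": -0.02, "turn": -6.5}]
[{"dx": -0.001, "dy": 0.009, "dz": -0.019, "turn": -6.5}, {"dx": -0.001, "dy": 0.011, "dz": -0.018, "turn": -6.5}, {"dx": -0.001, "dy": 0.013, "dz": -0.017, "turn": -6.5}, {"dx": -0.001, "dy": 0.015, "dz": -0.015, "turn": -6.5}, {"dx": -0.001, "dy": 0.016, "dz": -0.013, "turn": -6.5}, {"dx": -0.001, "dy": 0.018, "dz": -0.012, "turn": -6.5}, {"dx": -0.001, "dy": 0.019, "dz": -0.01, "turn": -6.5}, {"dx": -0.001, "dy": 0.02, "dz": -0.007, "turn": -6.5}, {"dx": -0.0, "dy": 0.02, "dz": -0.005, "turn": -6.5}, {"dx": -0.001, "dy": 0.02, "dz": -0.003, "turn": -6.5}]
```

Request:
servo_tool:
  motion:
    - {"dx": -0.001,"dy": -0.014,"dz": -0.016,"turn": -6.5}
    - {"dx": -0.001,"dy": -0.012,"dz": -0.018,"turn": -6.5}
    - {"dx": -0.001,"dy": -0.01,"dz": -0.019,"turn": -6.5}
    - {"dx": -0.001,"dy": -0.008,"dz": -0.02,"turn": -6.5}
    - {"dx": -0.001,"dy": -0.005,"dz": -0.02,"turn": -6.5}
    - {"dx": -0.001,"dy": -0.003,"dz": -0.021,"turn": -6.5}
    - {"dx": -0.001,"dy": 0,"dz": -0.021,"turn": -6.5}
    - {"dx": -0.001,"dy": 0.002,"dz": -0.021,"turn": -6.5}
    - {"dx": -0.001,"dy": 0.004,"dz": -0.021,"turn": -6.5}
    - {"dx": -0.001,"dy": 0.007,"dz": -0.02,"turn": -6.5}
  jaw: 0.05
  force: 20

```text
time: 0.98
tool_pos: [0.3591, -0.3893, 0.2383]
eef_rot: [[-0.003, 0.999, 0.041], [0.004, 0.041, -0.999], [-1.0, -0.003, -0.004]]
wrist_force: [-0.2, 1.1, 0.5]
gripper_width: 0.05
```

Run:
```python
from plan import *
st()
plan([0.45,-0.205,0.25],64.2,20,way=1)
```

```text
t 0.98 p [ 0.3591 -0.3893  0.2383] yaw 2.36 tilt [-1.    -0.003 -0.004] F [-0.2  1.1  0.5] w 0.05 q6 [-0.88  0.31  1.86  0.    0.98 -0.92]
yaw now 2.4 plan end [ 0.4498 -0.2048  0.2497] dyaw 61.8
[{"dx": -0.001, "dy": 0.005, "dz": -0.009, "turn": -3.1}, {"dx": -0.001, "dy": 0.005, "dz": -0.009, "turn": -3.1}, {"dx": -0.001, "dy": 0.006, "dz": -0.008, "turn": -3.1}, {"dx": -0.0, "dy": 0.006, "dz": -0.008, "turn": -3.1}, {"dx": -0.001, "dy": 0.007, "dz": -0.008, "turn": -3.1}, {"dx": -0.0, "dy": 0.007, "dz": -0.007, "turn": -3.1}, {"dx": -0.001, "dy": 0.008, "dz": -0.007, "turn": -3.1}, {"dx": -0.0, "dy": 0.008, "dz": -0.007, "turn": -3.1}, {"dx": -0.001, "dy": 0.008, "dz": -0.006, "turn": -3.1}, {"dx": -0.0, "dy": 0.009, "dz": -0.006, "turn": -3.1}]
[{"dx": -0.001, "dy": 0.009, "dz": -0.005, "turn": -3.1}, {"dx": -0.0, "dy": 0.009, "dz": -0.005, "turn": -3.1}, {"dx": -0.001, "dy": 0.009, "dz": -0.004, "turn": -3.1}, {"dx": -0.0, "dy": 0.01, "dz": -0.004, "turn": -3.1}, {"dx": -0.001, "dy": 0.01, "dz": -0.003, "turn": -3.1}, {"dx": -0.0, "dy": 0.01, "dz": -0.003, "turn": -3.1}, {"dx": -0.001, "dy": 0.01, "dz": -0.002, "turn": -3.1}, {"dx": -0.0, "dy": 0.01, "dz": -0.001, "turn": -3.1}, {"dx": -0.001, "dy": 0.01, "dz": -0.001, "turn": -3.1}, {"dx": -0.0, "dy": 0.01, "dz": -0.001, "turn": -3.1}]
```

Request:
servo_tool:
  motion:
    - {"dx": -0.001,"dy": 0.009,"dz": -0.018,"turn": -6.2}
    - {"dx": -0.001,"dy": 0.011,"dz": -0.017,"turn": -6.2}
    - {"dx": -0.001,"dy": 0.013,"dz": -0.016,"turn": -6.2}
    - {"dx": -0.001,"dy": 0.015,"dz": -0.015,"turn": -6.2}
    - {"dx": -0.001,"dy": 0.016,"dz": -0.013,"turn": -6.2}
    - {"dx": -0.001,"dy": 0.018,"dz": -0.012,"turn": -6.2}
    - {"dx": -0.001,"dy": 0.019,"dz": -0.01,"turn": -6.2}
    - {"dx": -0.001,"dy": 0.02,"dz": -0.007,"turn": -6.2}
    - {"dx": -0.001,"dy": 0.02,"dz": -0.005,"turn": -6.2}
    - {"dx": -0.001,"dy": 0.02,"dz": -0.003,"turn": -6.2}

```text
time: 1.82
tool_pos: [0.4402, -0.1861, 0.2484]
eef_rot: [[-0.004, 0.381, 0.924], [0.005, 0.924, -0.381], [-1.0, 0.003, -0.006]]
wrist_force: [0.2, -0.9, 0.2]
gripper_width: 0.0501
```

Run:
```python
from plan import *
st()
o,im=snap('wrist','w1.png')
st()
print(proj('wrist',[.4925,-.1925,.0666]))
```

```text
t 1.82 p [ 0.4402 -0.1861  0.2484] yaw 67.57 tilt [-1.     0.003 -0.006] F [ 0.2 -0.9  0.2] w 0.0501 q6 [-0.47  0.22  1.95  0.    0.97 -1.65]
t 1.87 p [ 0.4409 -0.1835  0.2486] yaw 68.12 tilt [-1.     0.004 -0.006] F [1.3 2.4 0.4] w 0.0497 q6 [-0.46  0.22  1.95  0.    0.97 -1.65]
[290.94587463 228.64486803]
```

View pics/w1.png

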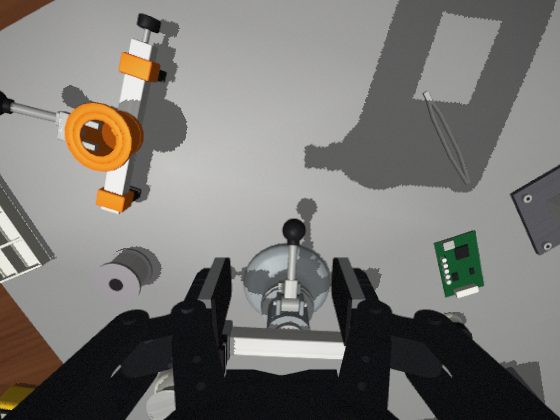

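The wrist view shows the grey vise's knob at (293,231), with the rod running down to the housing at (288,295). The prediction was (291,229). The orange look-alike is well away at (105,135). The arm was still settling, so I look again at rest.

Request:
servo_tool:
  motion:
    - {"dx": 0,"turn": 3.5}
    - {"dx": 0}
    - {"dx": 0}
    - {"dx": 0}
    - {"dx": 0}
    - {"dx": 0}
    - {"dx": 0}
    - {"dx": 0}
    - {"dx": 0}
    - {"dx": 0}

```text
invalid input at $.motion[0]: expected keys dx, dy, dz, turn
```

Run:
```python
from plan import *
st()
o,im=snap('wrist','w2.png')
st()
g=cv2.cvtColor(im,cv2.COLOR_BGR2GRAY)[205:260,265:325]
m=(g<60).astype(np.uint8)
n,l,s,c=cv2.connectedComponentsWithStats(m)
for i in range(1,n): print(s[i],c[i]+[265,205])
crop(im,220,190,370,370,'w2c.png',3)
```

```text
t 1.87 p [ 0.4409 -0.1835  0.2486] yaw 68.12 tilt [-1.     0.004 -0.006] F [1.3 2.4 0.4] w 0.0497 q6 [-0.46  0.22  1.95  0.    0.97 -1.65]
t 1.92 p [ 0.4405 -0.185   0.2485] yaw 67.64 tilt [-1.     0.003 -0.006] F [-0.1  1.2 -0.6] w 0.0498 q6 [-0.46  0.22  1.95  0.    0.97 -1.65]
[ 15  14  23  28 453] [290.66004415 231.5209713 ]
[34 42  1  1  1] [299. 247.]
[39 44  1  1  1] [304. 249.]
[41 45  1  1  1] [306. 250.]
[44 47  1  1  1] [309. 252.]
```

View pics/w2c.png

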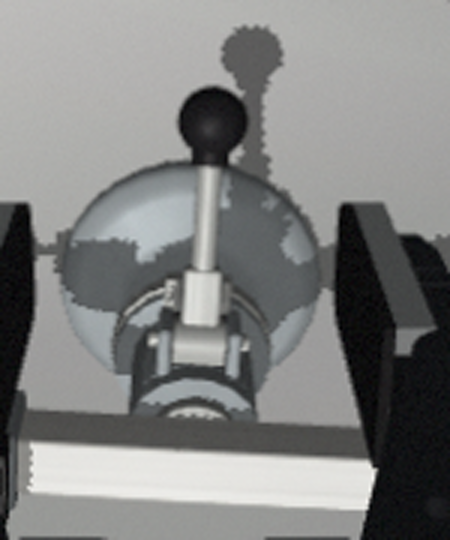

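Run:
```python
from plan import *
o=st(); im=cv2.imread('pics/w2.png')
e=plane('wrist',[(230,337.3),(343.3,342.7)],.130,o); d=e[1]-e[0]
print(e, np.degrees(np.arctan2(d[1],d[0])))
k=plane('wrist',[(291,229.5)],.0666,o);print('knob',k)
f=plane('wrist',[(284,253)],.03,o);
```

```text
t 1.92 p [ 0.4405 -0.185   0.2485] yaw 67.64 tilt [-1.     0.003 -0.006] F [-0.1  1.2 -0.6] w 0.0498 q6 [-0.46  0.22  1.95  0.    0.97 -1.65]
[[ 0.55301185 -0.28703702  0.13      ]
 [ 0.60317284 -0.18411321  0.13      ]] 64.01722902833993
knob [[ 0.49290407 -0.19478833  0.0666    ]]
```

Run:
```python
from plan import *
plan([0.4933,-0.1925,0.110],64.0,10)
```

```text
yaw now 67.6 plan end [ 0.4931 -0.1928  0.1102] dyaw -3.6
[{"dx": 0.014, "dy": 0.001, "dz": 0.005, "turn": 0.4}, {"dx": 0.014, "dy": 0.001, "dz": 0.005, "turn": 0.4}, {"dx": 0.014, "dy": 0.001, "dz": 0.005, "turn": 0.4}, {"dx": 0.014, "dy": 0.002, "dz": 0.005, "turn": 0.4}, {"dx": 0.014, "dy": 0.001, "dz": 0.005, "turn": 0.4}, {"dx": 0.014, "dy": 0.002, "dz": 0.005, "turn": 0.4}, {"dx": 0.014, "dy": 0.002, "dz": 0.006, "turn": 0.4}, {"dx": 0.013, "dy": 0.001, "dz": 0.005, "turn": 0.4}, {"dx": 0.014, "dy": 0.002, "dz": 0.006, "turn": 0.4}, {"dx": 0.013, "dy": 0.001, "dz": 0.005, "turn": 0.4}]
```

Request:
servo_tool:
  motion:
    - {"dx": 0.014,"dy": 0.001,"dz": 0.005,"turn": 0.4}
    - {"dx": 0.014,"dy": 0.001,"dz": 0.005,"turn": 0.4}
    - {"dx": 0.014,"dy": 0.001,"dz": 0.005,"turn": 0.4}
    - {"dx": 0.014,"dy": 0.002,"dz": 0.005,"turn": 0.4}
    - {"dx": 0.014,"dy": 0.001,"dz": 0.005,"turn": 0.4}
    - {"dx": 0.014,"dy": 0.002,"dz": 0.005,"turn": 0.4}
    - {"dx": 0.014,"dy": 0.002,"dz": 0.006,"turn": 0.4}
    - {"dx": 0.013,"dy": 0.001,"dz": 0.005,"turn": 0.4}
    - {"dx": 0.014,"dy": 0.002,"dz": 0.006,"turn": 0.4}
    - {"dx": 0.013,"dy": 0.001,"dz": 0.005,"turn": 0.4}

```text
time: 2.75
tool_pos: [0.4953, -0.1973, 0.1065]
eef_rot: [[-0.0, 0.46, 0.888], [0.002, 0.888, -0.46], [-1.0, 0.002, -0.001]]
wrist_force: [-0.8, 0.9, 1.2]
gripper_width: 0.0498
```

Run:
```python
from plan import *
o=st()
o,im=snap('wrist','w3.png')
print(proj('wrist',[.4933,-.1925,.0666],o))
plan([0.4933,-0.1925,0.047],64.0,10)
```

```text
t 2.75 p [ 0.4953 -0.1973  0.1065] yaw 62.62 tilt [-1.     0.002 -0.001] F [-0.8  0.9  1.2] w 0.0498 q6 [-0.44  0.49  1.98  0.    0.68 -1.53]
[287.42148377 231.92893151]
yaw now 62.6 plan end [ 0.4933 -0.1925  0.047 ] dyaw 1.4
[{"dx": 0.0057, "dy": 0.0003, "dz": -0.0004, "turn": -0.1}, {"dx": 0.0057, "dy": 0.0003, "dz": -0.0004, "turn": -0.1}, {"dx": 0.0058, "dy": 0.0003, "dz": -0.0003, "turn": -0.1}, {"dx": 0.0057, "dy": 0.0003, "dz": -0.0004, "turn": -0.1}, {"dx": 0.0058, "dy": 0.0004, "dz": -0.0003, "turn": -0.1}, {"dx": 0.0057, "dy": 0.0003, "dz": -0.0004, "turn": -0.1}, {"dx": 0.0058, "dy": 0.0004, "dz": -0.0003, "turn": -0.1}, {"dx": 0.0057, "dy": 0.0003, "dz": -0.0004, "turn": -0.1}, {"dx": 0.0058, "dy": 0.0004, "dz": -0.0003, "turn": -0.1}, {"dx": 0.0057, "dy": 0.0003, "dz": -0.0004, "turn": -0.1}]
```

View pics/w3.png

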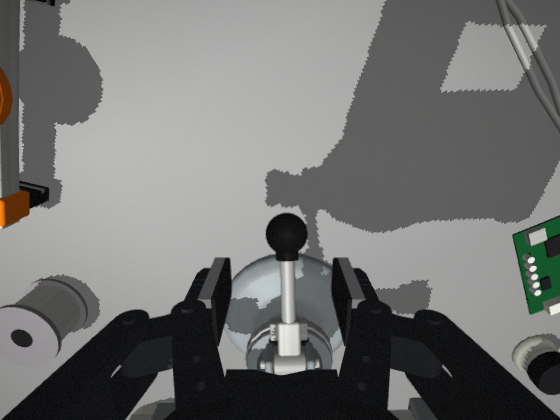

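The knob is at (287,234), against a prediction of (287,232). It is centred between the fingers, so I descend.

Request:
servo_tool:
  motion:
    - {"dx": 0.008,"dy": 0.0006,"dz": -0.0005,"turn": -0.2}
    - {"dx": 0.008,"dy": 0.0006,"dz": -0.0005,"turn": -0.2}
    - {"dx": 0.008,"dy": 0.0006,"dz": -0.0005,"turn": -0.2}
    - {"dx": 0.008,"dy": 0.0006,"dz": -0.0005,"turn": -0.2}
    - {"dx": 0.008,"dy": 0.0006,"dz": -0.0005,"turn": -0.2}
    - {"dx": 0.008,"dy": 0.0006,"dz": -0.0005,"turn": -0.2}
    - {"dx": 0.006,"dy": 0.0003,"dz": -0.0003,"turn": -0.1}
    - {"dx": 0.003,"dy": 0,"dz": 0,"turn": 0}
    - {"dx": 0.001,"dy": 0,"dz": 0,"turn": 0}
    - {"dx": 0,"dy": 0,"dz": 0,"turn": 0}

```text
time: 3.63
tool_pos: [0.4921, -0.1923, 0.0411]
eef_rot: [[-0.003, 0.441, 0.898], [0.003, 0.898, -0.441], [-1.0, 0.001, -0.004]]
wrist_force: [0.3, -1.1, -0.2]
gripper_width: 0.0503
```

Run:
```python
from plan import *
o=st()
o,im=snap('wrist','w4.png')
print(proj('wrist',[.4933,-.1925,.0666],o))
print(o['eef_rot'].T@(np.array([.4933,-.1925,.047])-o['tool_pos']))
```

```text
t 3.63 p [ 0.4921 -0.1923  0.0411] yaw 63.86 tilt [-1.     0.001 -0.004] F [ 0.3 -1.1 -0.2] w 0.0503 q6 [-0.43  0.59  2.02  0.    0.53 -1.55]
[283.58012511 302.04144547]
[-0.00589839  0.00035286  0.00116657]
```

View pics/w4.png

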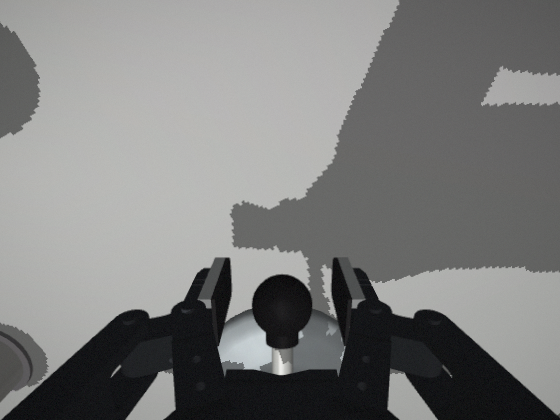

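The knob is at (282,305), between the pads. I rise 5 mm and close.

Request:
servo_tool:
  motion:
    - {"dx": -0.003,"dy": 0,"dz": 0.0006,"turn": 0}
    - {"dx": -0.002,"dy": 0,"dz": 0.0005,"turn": 0}
    - {"dx": 0,"dy": 0,"dz": 0,"turn": 0}
    - {"dx": 0,"dy": 0,"dz": 0,"turn": 0}
    - {"dx": 0,"dy": 0,"dz": 0,"turn": 0}
    - {"dx": 0,"dy": 0,"dz": 0,"turn": 0}
    - {"dx": 0,"dy": 0,"dz": 0,"turn": 0}
    - {"dx": 0,"dy": 0,"dz": 0,"turn": 0}
    - {"dx": 0,"dy": 0,"dz": 0,"turn": 0}
    - {"dx": 0,"dy": 0,"dz": 0,"turn": 0}
  jaw: 0.018
  force: 25

```text
time: 4.52
tool_pos: [0.4931, -0.1928, 0.048]
eef_rot: [[-0.003, 0.441, 0.898], [0.003, 0.898, -0.441], [-1.0, 0.001, -0.004]]
wrist_force: [-1.4, -0.2, -0.6]
gripper_width: 0.0239
```

Run:
```python
from plan import *
o=st()
# arc rows: tool x down, z = +vise x approx
q=np.linspace(0,1.0,21); X=-80*np.cos(q-.35); Z=80*np.sin(q-.35)
for i in range(20): print(round(q[i+1],2),'dx',round(-(Z[i+1]-Z[i])/1000,4),'dz',round((X[i+1]-X[i])/1000,4))
```

```text
t 4.52 p [ 0.4931 -0.1928  0.048 ] yaw 63.86 tilt [-1.     0.001 -0.004] F [-1.4 -0.2 -0.6] w 0.0239 q6 [-0.43  0.58  2.02  0.    0.55 -1.55]
0.05 dx -0.0038 dz -0.0013
0.1 dx -0.0038 dz -0.0011
0.15 dx -0.0039 dz -0.0009
0.2 dx -0.0039 dz -0.0007
0.25 dx -0.004 dz -0.0005
0.3 dx -0.004 dz -0.0003
0.35 dx -0.004 dz -0.0001
0.4 dx -0.004 dz 0.0001
0.45 dx -0.004 dz 0.0003
0.5 dx -0.004 dz 0.0005
0.55 dx -0.0039 dz 0.0007
0.6 dx -0.0039 dz 0.0009
0.65 dx -0.0038 dz 0.0011
0.7 dx -0.0038 dz 0.0013
0.75 dx -0.0037 dz 0.0015
0.8 dx -0.0036 dz 0.0016
0.85 dx -0.0036 dz 0.0018
0.9 dx -0.0035 dz 0.002
0.95 dx -0.0034 dz 0.0022
1.0 dx -0.0032 dz 0.0023
```

Gripped at 23.9 mm on the 26 mm knob. I swing up the first half of the arc.

Request:
servo_tool:
  motion:
    - {"dx": -0.0038,"dy": 0,"dz": -0.0013,"turn": 0}
    - {"dx": -0.0038,"dy": 0,"dz": -0.0011,"turn": 0}
    - {"dx": -0.0039,"dy": 0,"dz": -0.0009,"turn": 0}
    - {"dx": -0.0039,"dy": 0,"dz": -0.0007,"turn": 0}
    - {"dx": -0.004,"dy": 0,"dz": -0.0005,"turn": 0}
    - {"dx": -0.004,"dy": 0,"dz": -0.0003,"turn": 0}
    - {"dx": -0.004,"dy": 0,"dz": -0.0001,"turn": 0}
    - {"dx": -0.004,"dy": 0,"dz": 0.0001,"turn": 0}
    - {"dx": -0.004,"dy": 0,"dz": 0.0003,"turn": 0}
    - {"dx": -0.004,"dy": 0,"dz": 0.0005,"turn": 0}

```text
time: 5.35
tool_pos: [0.4906, -0.1916, 0.0919]
eef_rot: [[0.0, 0.441, 0.898], [0.001, 0.898, -0.441], [-1.0, 0.001, -0.0]]
wrist_force: [1.8, -1.9, -3.1]
gripper_width: 0.0242
```

Run:
```python
from plan import *
o=st()
o,im=snap('wrist','w5.png')
o,im=snap('scene','s5.png'); crop(im,200,150,320,240,'s5c.png',5)
d=o['tool_pos']-[.5883,-.2377,0]; n=np.array([.899,-.438,0])
print('rel hinge', d@n*1000+30, (o['tool_pos'][2]+.019-.094)*1000)
```

```text
t 5.35 p [ 0.4906 -0.1916  0.0919] yaw 63.85 tilt [-1.     0.001 -0.   ] F [ 1.8 -1.9 -3.1] w 0.0242 q6 [-0.43  0.5   2.    0.    0.64 -1.55]
rel hinge -77.7779900997971 17.465849733250703
```

View pics/s5c.png

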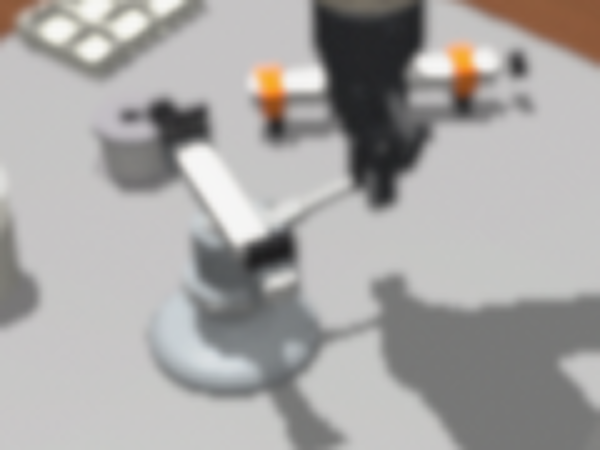

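View pics/w5.png

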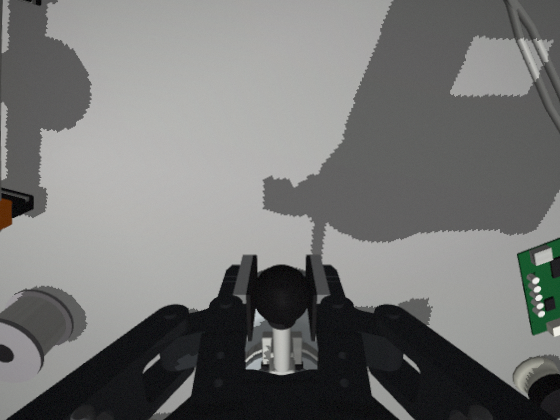

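The scene crop shows the rod now sloping up, so the handle is following. I continue to the stop.

Request:
servo_tool:
  motion:
    - {"dx": -0.0039,"dy": 0,"dz": 0.0009,"turn": 0}
    - {"dx": -0.0038,"dy": 0,"dz": 0.0011,"turn": 0}
    - {"dx": -0.0038,"dy": 0,"dz": 0.0013,"turn": 0}
    - {"dx": -0.0037,"dy": 0,"dz": 0.0015,"turn": 0}
    - {"dx": -0.0036,"dy": 0,"dz": 0.0016,"turn": 0}
    - {"dx": -0.0035,"dy": 0,"dz": 0.0018,"turn": 0}
    - {"dx": -0.0035,"dy": 0,"dz": 0.002,"turn": 0}
    - {"dx": -0.0025,"dy": 0,"dz": 0.0016,"turn": 0}
    - {"dx": -0.001,"dy": 0,"dz": 0.0006,"turn": 0}
    - {"dx": -0.001,"dy": 0,"dz": 0.0006,"turn": 0}

```text
time: 6.28
tool_pos: [0.503, -0.1978, 0.1249]
eef_rot: [[-0.001, 0.441, 0.898], [0.002, 0.898, -0.441], [-1.0, 0.001, -0.002]]
wrist_force: [1.3, -0.8, -3.5]
gripper_width: 0.0247
```

Run:
```python
from plan import *
o=st()
o,im=snap('wrist','w6.png')
o,im=snap('scene','s6.png'); crop(im,200,150,320,240,'s6c.png',5)
d=o['tool_pos']-[.5883,-.2377,0]; n=np.array([.899,-.438,0])
print('rel hinge', d@n*1000+30, (o['tool_pos'][2]+.019-.094)*1000)
```

```text
t 6.28 p [ 0.503  -0.1978  0.1249] yaw 63.85 tilt [-1.     0.001 -0.002] F [ 1.3 -0.8 -3.5] w 0.0247 q6 [-0.43  0.47  1.95  0.    0.73 -1.55]
rel hinge -63.99999160550148 50.02731518241937
```

View pics/s6c.png

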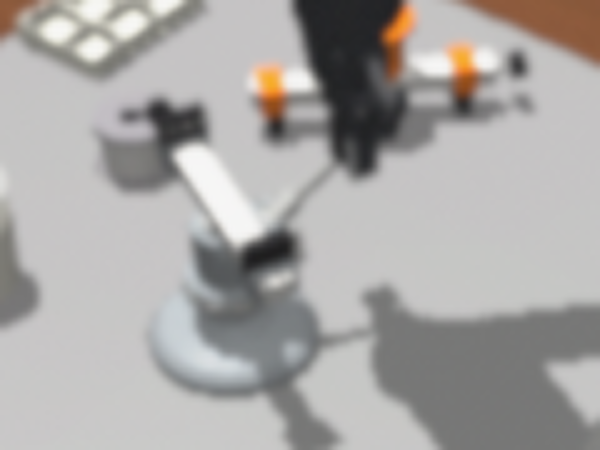

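View pics/w6.png

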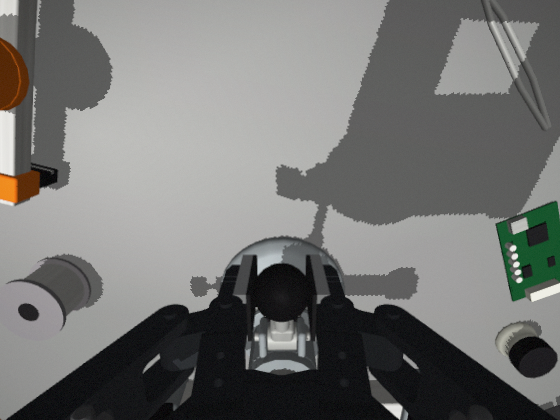

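Run:
```python
from plan import *
a=cv2.imread('pics/s5.png');b=cv2.imread('pics/s6.png');z=cv2.imread('pics/scene0.png')
A=[i[175:230,222:282] for i in (z,a,b)]
cv2.imwrite('pics/cmp.png',np.hstack([cv2.resize(i,None,fx=4.4,fy=8,interpolation=cv2.INTER_NEAREST) for i in A]))
g=[cv2.cvtColor(i,cv2.COLOR_BGR2GRAY).astype(np.float32) for i in A]
# shift of rail
for k in (1,2):
    for (y0,y1,x0,x1) in ((0,25,0,35),(20,40,5,22),(30,55,5,40)):
        print(k,cv2.phaseCorrelate(g[0][y0:y1,x0:x1],g[k][y0:y1,x0:x1]))
```

```text
1 ((-0.1500332494222576, 0.598400460197622), 0.9872993287775251)
1 ((-0.11258991337655111, -0.04719131392783105), 1.0005703614817725)
1 ((0.04841880052907399, 0.6143279494255935), 0.9060167211956448)
2 ((-0.4961532898075909, 0.5182422657013941), 1.0306031952963934)
2 ((-0.17101468376278994, -0.08176556908133215), 0.9800167279111014)
2 ((-0.1463797190782472, 0.5006401968443583), 0.8759337690141465)
```

View pics/cmp.png

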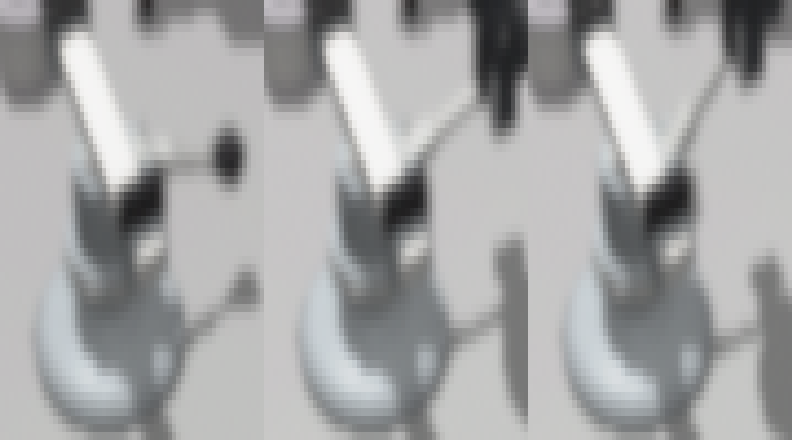

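The vise hasn't moved by more than half a pixel, and the handle is up. I release.

Request:
servo_tool:
  motion:
    - {"dx": 0.001,"dy": 0,"dz": 0,"turn": 0}
    - {"dx": 0,"dy": 0,"dz": 0,"turn": 0}
    - {"dx": 0,"dy": 0,"dz": 0,"turn": 0}
    - {"dx": 0,"dy": 0,"dz": 0,"turn": 0}
    - {"dx": 0,"dy": 0,"dz": 0,"turn": 0}
    - {"dx": -0.01,"dy": 0,"dz": 0,"turn": 0}
    - {"dx": -0.02,"dy": 0,"dz": 0,"turn": 0}
    - {"dx": -0.02,"dy": 0,"dz": 0,"turn": 0}
    - {"dx": -0.02,"dy": 0,"dz": 0,"turn": 0}
    - {"dx": -0.02,"dy": 0,"dz": 0,"turn": 0}
  jaw: 0.05

```text
time: 7.22
tool_pos: [0.4999, -0.1966, 0.2152]
eef_rot: [[-0.009, 0.441, 0.898], [0.006, 0.898, -0.441], [-1.0, 0.001, -0.011]]
wrist_force: [0.5, 1.3, -0.3]
gripper_width: 0.05
```

Run:
```python
from plan import *
o=st()
o,im=snap('wrist','w7.png')
a=math.radians(64); vx=np.array([math.sin(a),-math.cos(a),0])
for q in (.8,.9,.95):
    print(q,proj('wrist',np.array([.5883,-.2377,.094+.08*math.sin(q-.35)])-vx*(.03+.08*math.cos(q-.35)),o))
o,im=snap('scene','s7.png'); crop(im,200,150,320,240,'s7c.png',5)
```

```text
t 7.22 p [ 0.4999 -0.1966  0.2152] yaw 63.85 tilt [-1.     0.001 -0.011] F [ 0.5  1.3 -0.3] w 0.05 q6 [-0.43  0.35  1.86  0.    0.94 -1.55]
0.8 [284.12405669 208.26166485]
0.9 [284.22526559 216.12704231]
0.95 [284.27537141 220.45674729]
```

View pics/w7.png

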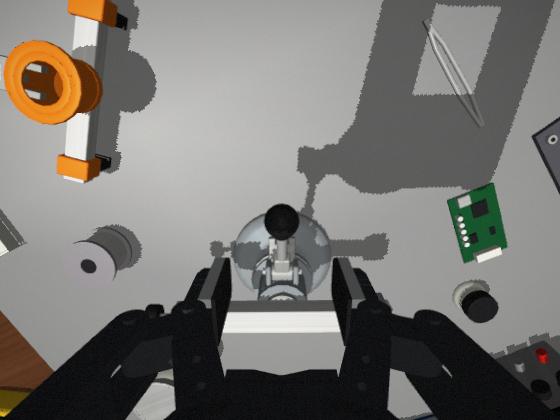

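View pics/s7c.png

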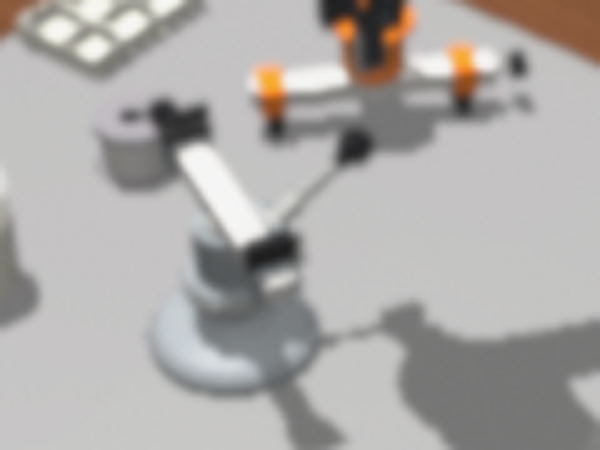

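The handle is up: the knob at (281,221) matches q≈0.95, and the vise is still seated. Next is moving over the rail with a quarter turn.

Run:
```python
from plan import *
plan([0.5883,-0.2377,0.20],-26,16)
```

```text
yaw now 63.9 plan end [ 0.5883 -0.2377  0.2   ] dyaw -89.9
[{"dx": 0.001, "dy": 0.0, "dz": 0.006, "turn": 5.6}, {"dx": 0.001, "dy": 0.001, "dz": 0.006, "turn": 5.6}, {"dx": 0.001, "dy": 0.001, "dz": 0.006, "turn": 5.6}, {"dx": 0.001, "dy": 0.002, "dz": 0.006, "turn": 5.6}, {"dx": 0.001, "dy": 0.002, "dz": 0.005, "turn": 5.6}, {"dx": 0.001, "dy": 0.003, "dz": 0.005, "turn": 5.6}, {"dx": 0.001, "dy": 0.003, "dz": 0.005, "turn": 5.6}, {"dx": 0.001, "dy": 0.004, "dz": 0.005, "turn": 5.6}, {"dx": 0.001, "dy": 0.004, "dz": 0.004, "turn": 5.6}, {"dx": 0.001, "dy": 0.005, "dz": 0.004, "turn": 5.6}]
[{"dx": 0.001, "dy": 0.005, "dz": 0.003, "turn": 5.6}, {"dx": 0.001, "dy": 0.005, "dz": 0.003, "turn": 5.6}, {"dx": 0.001, "dy": 0.006, "dz": 0.002, "turn": 5.6}, {"dx": 0.001, "dy": 0.006, "dz": 0.001, "turn": 5.6}, {"dx": 0.0015, "dy": 0.0057, "dz": 0.0011, "turn": 5.6}, {"dx": 0.0014, "dy": 0.0057, "dz": 0.0006, "turn": 5.6}]
```

Request:
servo_tool:
  motion:
    - {"dx": 0.001,"dy": 0.0,"dz": 0.006,"turn": 5.6}
    - {"dx": 0.001,"dy": 0.001,"dz": 0.006,"turn": 5.6}
    - {"dx": 0.001,"dy": 0.001,"dz": 0.006,"turn": 5.6}
    - {"dx": 0.001,"dy": 0.002,"dz": 0.006,"turn": 5.6}
    - {"dx": 0.001,"dy": 0.002,"dz": 0.005,"turn": 5.6}
    - {"dx": 0.001,"dy": 0.003,"dz": 0.005,"turn": 5.6}
    - {"dx": 0.001,"dy": 0.003,"dz": 0.005,"turn": 5.6}
    - {"dx": 0.001,"dy": 0.004,"dz": 0.005,"turn": 5.6}
    - {"dx": 0.001,"dy": 0.004,"dz": 0.004,"turn": 5.6}
    - {"dx": 0.001,"dy": 0.005,"dz": 0.004,"turn": 5.6}
  jaw: 0.055

```text
time: 8.15
tool_pos: [0.5557, -0.2242, 0.2099]
eef_rot: [[-0.003, 0.995, 0.095], [0.003, 0.095, -0.995], [-1.0, -0.003, -0.003]]
wrist_force: [-0.3, -0.8, -0.5]
gripper_width: 0.055
```

Request:
servo_tool:
  motion:
    - {"dx": 0.001,"dy": 0.005,"dz": 0.003,"turn": 5.6}
    - {"dx": 0.001,"dy": 0.005,"dz": 0.003,"turn": 5.6}
    - {"dx": 0.001,"dy": 0.006,"dz": 0.002,"turn": 5.6}
    - {"dx": 0.001,"dy": 0.006,"dz": 0.001,"turn": 5.6}
    - {"dx": 0.001,"dy": 0.006,"dz": 0.001,"turn": 5.6}
    - {"dx": 0.001,"dy": 0.004,"dz": 0.001,"turn": 3}
    - {"dx": 0,"dy": 0,"dz": 0,"turn": 0}
    - {"dx": 0,"dy": 0,"dz": 0,"turn": 0}
    - {"dx": 0,"dy": 0,"dz": 0,"turn": 0}
    - {"dx": 0,"dy": 0,"dz": 0,"turn": 0}

```text
time: 8.98
tool_pos: [0.5858, -0.2401, 0.2027]
eef_rot: [[-0.007, 0.889, -0.457], [0.005, -0.457, -0.889], [-1.0, -0.008, -0.001]]
wrist_force: [-0.6, -0.4, -0.7]
gripper_width: 0.0551
```

Run:
```python
from plan import *
o=st()
o,im=snap('wrist','w8.png')
st()
```

```text
t 8.98 p [ 0.5858 -0.2401  0.2027] yaw -27.22 tilt [-1.    -0.008 -0.001] F [-0.6 -0.4 -0.7] w 0.0551 q6 [-0.44  0.49  1.66  0.    1.    0.04]
t 9.03 p [ 0.5858 -0.2401  0.2027] yaw -27.23 tilt [-1.    -0.008 -0.001] F [ 0.2 -0.3 -0.7] w 0.0552 q6 [-0.44  0.49  1.66  0.    1.    0.04]
```

View pics/w8.png

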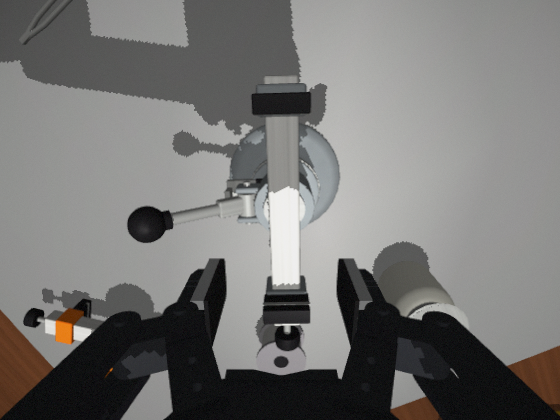

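The wrist view looks straight along the rail: the far (+y) jaw is at (281,98), the near (−y) jaw at (287,298), and the raised knob at (148,224). I measure the rail's line and axis from it.

Run:
```python
from plan import *
o=get_obs(); im=cv2.imread('pics/w8.png'); g=cv2.cvtColor(im,cv2.COLOR_BGR2GRAY)
for r in (120,130,140,150,160,170,200,210,230,250,270): print(r,g[r,256:312:2].tolist())
crop(im,200,60,360,350,'w8c.png',2.05)
```

```text
120 [91, 91, 94, 93, 88, 133, 147, 145, 144, 146, 149, 146, 144, 145, 144, 140, 140, 148, 148, 144, 141, 104, 92, 90, 91, 91, 90, 93]
130 [93, 83, 102, 84, 86, 116, 146, 144, 142, 145, 147, 147, 145, 146, 146, 140, 139, 146, 150, 146, 142, 103, 87, 88, 86, 116, 124, 120]
140 [147, 152, 146, 95, 96, 103, 145, 144, 142, 142, 148, 146, 147, 144, 144, 140, 138, 145, 150, 146, 143, 104, 96, 144, 160, 159, 158, 155]
150 [94, 96, 96, 98, 96, 110, 139, 145, 144, 144, 146, 146, 147, 145, 141, 143, 137, 146, 149, 146, 143, 107, 99, 98, 98, 128, 156, 155]
160 [98, 95, 97, 96, 85, 77, 136, 146, 143, 141, 146, 144, 145, 146, 144, 144, 138, 148, 149, 146, 145, 110, 106, 138, 83, 92, 94, 111]
170 [94, 86, 98, 97, 96, 89, 134, 145, 143, 143, 148, 145, 143, 146, 143, 143, 138, 147, 149, 148, 146, 115, 96, 95, 98, 183, 175, 134]
200 [174, 178, 178, 183, 151, 197, 193, 230, 237, 237, 239, 239, 239, 238, 239, 238, 237, 238, 239, 238, 239, 212, 229, 197, 185, 185, 184, 183]
210 [178, 176, 178, 177, 217, 224, 159, 225, 237, 238, 238, 239, 238, 238, 238, 239, 237, 238, 238, 239, 238, 217, 228, 229, 224, 187, 184, 185]
230 [181, 178, 181, 181, 182, 183, 178, 180, 238, 237, 237, 239, 238, 238, 238, 239, 238, 238, 239, 238, 238, 224, 166, 192, 193, 193, 194, 195]
250 [180, 181, 182, 181, 182, 183, 184, 182, 230, 236, 237, 238, 239, 237, 238, 239, 239, 237, 238, 238, 239, 223, 158, 191, 190, 189, 193, 192]
270 [178, 177, 178, 181, 181, 179, 180, 176, 219, 235, 235, 235, 237, 234, 237, 238, 238, 236, 238, 238, 238, 224, 165, 185, 187, 187, 188, 189]
```

View pics/w8c.png

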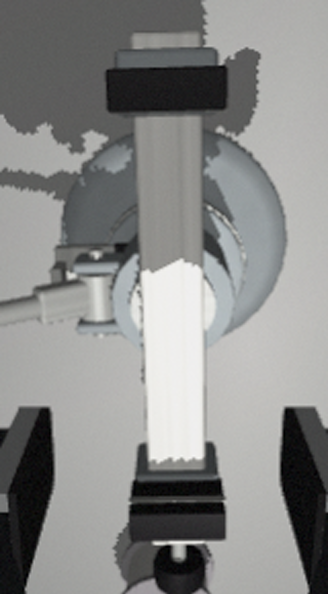

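Run:
```python
from plan import *
o=get_obs()
L=plane('wrist',[(266.3,125),(267,160),(271.5,250),(272.3,272)],.130,o)
R=plane('wrist',[(297.5,125),(297.7,160),(297.8,250),(297.8,272)],.130,o)
M=(L+R)/2; print((np.linalg.norm(L-R,axis=1)*1000).round(1)); d=M[0]-M[-1]; print(M.round(4),'yaw',np.degrees(np.arctan2(d[1],d[0])))
# jaw faces outer/inner: far jaw inner face edge at bottom row 114 crop: y=110/2.05+60 ; near jaw
J=plane('wrist',[(200+167/2.05,60+68/2.05),(200+178/2.05,60+503/2.05)],.154,o); print('jaws',J, J.mean(0))
f=plane('wrist',[(200+174/2.05,60+236/2.05)],.02,o); print('base disc ~',f)
k=plane('wrist',[(148,224)],.139,o);print('knob',k)
a=math.radians(64); vx=np.array([math.sin(a),-math.cos(a),0]); print(k+vx*.096)
st()
```

```text
[20.5 20.8 19.6 19.5]
[[ 0.616  -0.1817  0.13  ]
 [ 0.6057 -0.2025  0.13  ]
 [ 0.5764 -0.2632  0.13  ]
 [ 0.5682 -0.2799  0.13  ]] yaw 64.04386627638489
jaws [[ 0.6247428  -0.16451694  0.154     ]
 [ 0.56338234 -0.2919707   0.154     ]] [ 0.59406257 -0.22824382  0.154     ]
base disc ~ [[ 0.59152804 -0.23486805  0.02      ]]
knob [[ 0.50216946 -0.19796479  0.139     ]]
[[ 0.58845368 -0.24004842  0.139     ]]
t 9.03 p [ 0.5858 -0.2401  0.2027] yaw -27.23 tilt [-1.    -0.008 -0.001] F [ 0.2 -0.3 -0.7] w 0.0552 q6 [-0.44  0.49  1.66  0.    1.    0.04]
```

Run:
```python
from plan import *
plan([0.5883,-0.2377,0.130],-26,7)
```

```text
yaw now -27.2 plan end [ 0.5884 -0.2379  0.1297] dyaw 1.2
[{"dx": 0.01, "dy": 0.0, "dz": -0.0, "turn": -0.2}, {"dx": 0.01, "dy": 0.0, "dz": -0.001, "turn": -0.2}, {"dx": 0.011, "dy": 0.0, "dz": -0.0, "turn": -0.2}, {"dx": 0.01, "dy": 0.0, "dz": -0.001, "turn": -0.2}, {"dx": 0.011, "dy": 0.001, "dz": -0.0, "turn": -0.2}, {"dx": 0.01, "dy": 0.0, "dz": -0.001, "turn": -0.2}, {"dx": 0.011, "dy": 0.001, "dz": -0.0, "turn": -0.2}]
```

Request:
servo_tool:
  motion:
    - {"dx": 0.01,"dy": 0.0,"dz": 0,"turn": -0.2}
    - {"dx": 0.01,"dy": 0.0,"dz": -0.001,"turn": -0.2}
    - {"dx": 0.01,"dy": 0.0,"dz": 0,"turn": -0.2}
    - {"dx": 0.01,"dy": 0.0,"dz": -0.001,"turn": -0.2}
    - {"dx": 0.01,"dy": 0.001,"dz": 0,"turn": -0.2}
    - {"dx": 0.008,"dy": 0.0,"dz": -0.001,"turn": -0.2}
    - {"dx": 0.005,"dy": 0,"dz": 0,"turn": 0}
    - {"dx": 0.002,"dy": 0,"dz": 0,"turn": 0}
    - {"dx": 0,"dy": 0,"dz": 0,"turn": 0}
    - {"dx": 0,"dy": 0,"dz": 0,"turn": 0}

```text
time: 9.87
tool_pos: [0.5862, -0.2363, 0.1288]
eef_rot: [[-0.01, 0.901, -0.434], [0.006, -0.434, -0.901], [-1.0, -0.012, -0.001]]
wrist_force: [0.4, -0.5, -0.3]
gripper_width: 0.0547
```

Run:
```python
from plan import *
o=st()
o,im=snap('wrist','w9.png')
g=cv2.cvtColor(im,cv2.COLOR_BGR2GRAY)
for r in (200,220,250,270,290): print(r,g[r,240:330:2].tolist())
print(o['eef_rot'].T@(np.array([.5883,-.2377,.1115])-o['tool_pos']))
```

```text
t 9.87 p [ 0.5862 -0.2363  0.1288] yaw -25.72 tilt [-1.    -0.012 -0.001] F [ 0.4 -0.5 -0.3] w 0.0547 q6 [-0.43  0.57  1.72  0.    0.86  0.02]
200 [100, 98, 99, 98, 89, 92, 102, 104, 104, 104, 99, 101, 110, 146, 154, 150, 150, 150, 152, 154, 154, 151, 152, 151, 150, 150, 150, 146, 147, 152, 158, 157, 153, 153, 146, 110, 104, 102, 102, 103, 103, 99, 103, 147, 155]
220 [84, 54, 59, 60, 60, 60, 61, 59, 54, 57, 60, 56, 89, 138, 151, 150, 150, 151, 152, 154, 150, 150, 151, 153, 150, 151, 152, 148, 148, 153, 159, 157, 155, 152, 141, 90, 60, 61, 58, 56, 92, 189, 186, 184, 184]
250 [194, 177, 159, 148, 178, 178, 178, 178, 178, 149, 215, 212, 104, 134, 153, 152, 150, 152, 152, 152, 151, 152, 154, 153, 151, 152, 153, 146, 150, 156, 160, 156, 154, 149, 127, 226, 226, 202, 187, 188, 187, 185, 99, 101, 145]
270 [168, 170, 172, 171, 170, 169, 179, 180, 181, 179, 180, 208, 215, 129, 150, 149, 150, 150, 153, 150, 152, 150, 230, 238, 243, 243, 151, 224, 244, 244, 244, 244, 244, 236, 190, 219, 201, 182, 183, 182, 182, 180, 191, 193, 192]
290 [178, 179, 179, 178, 179, 181, 179, 179, 183, 180, 182, 181, 182, 171, 237, 242, 240, 241, 242, 242, 242, 240, 242, 243, 243, 243, 243, 240, 243, 243, 243, 243, 242, 229, 181, 189, 189, 190, 189, 189, 190, 189, 192, 190, 190]
[0.01723277 0.00274242 0.00038703]
```

View pics/w9.png

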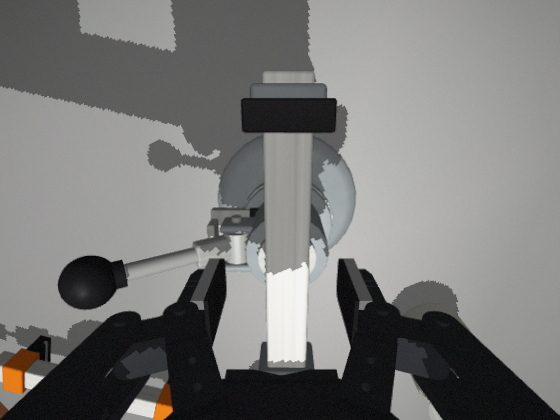

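The rail (columns 265–308) lies 2.7 mm to +y of the finger centre, which agrees with the computed offset. I correct that and descend.

Request:
servo_tool:
  motion:
    - {"dx": 0.003,"dy": 0.0008,"dz": 0,"turn": 0}
    - {"dx": 0.003,"dy": 0.0008,"dz": 0,"turn": 0}
    - {"dx": 0.003,"dy": 0.0006,"dz": 0,"turn": 0}
    - {"dx": 0.003,"dy": 0.0003,"dz": 0,"turn": 0}
    - {"dx": 0.002,"dy": 0,"dz": 0,"turn": 0}
    - {"dx": 0.001,"dy": 0,"dz": 0,"turn": 0}
    - {"dx": 0,"dy": 0,"dz": 0,"turn": 0}
    - {"dx": 0,"dy": 0,"dz": 0,"turn": 0}
    - {"dx": 0,"dy": 0,"dz": 0,"turn": 0}
    - {"dx": 0,"dy": 0,"dz": 0,"turn": 0}

```text
time: 10.75
tool_pos: [0.5896, -0.238, 0.114]
eef_rot: [[-0.007, 0.901, -0.434], [0.005, -0.434, -0.901], [-1.0, -0.008, -0.001]]
wrist_force: [-0.4, 0.1, -1.3]
gripper_width: 0.0554
```

Run:
```python
from plan import *
o=st()
print(o['eef_rot'].T@(np.array([.5883,-.2377,.1115])-o['tool_pos']))
```

```text
t 10.75 p [ 0.5896 -0.238   0.114 ] yaw -25.73 tilt [-1.    -0.008 -0.001] F [-0.4  0.1 -1.3] w 0.0554 q6 [-0.43  0.59  1.72  0.    0.83  0.02]
[ 0.0025603  -0.00131235  0.00028906]
```

Request:
servo_tool:
  motion:
    - {"dx": 0.0015,"dy": -0.0008,"dz": 0,"turn": 0}
    - {"dx": 0.0005,"dy": -0.0005,"dz": 0,"turn": 0}
    - {"dx": 0,"dy": 0,"dz": 0,"turn": 0}
    - {"dx": 0,"dy": 0,"dz": 0,"turn": 0}
    - {"dx": 0,"dy": 0,"dz": 0,"turn": 0}
    - {"dx": 0,"dy": 0,"dz": 0,"turn": 0}
    - {"dx": 0,"dy": 0,"dz": 0,"turn": 0}
    - {"dx": 0,"dy": 0,"dz": 0,"turn": 0}
    - {"dx": 0,"dy": 0,"dz": 0,"turn": 0}
    - {"dx": 0,"dy": 0,"dz": 0,"turn": 0}
  jaw: 0.015
  force: 30

```text
time: 11.58
tool_pos: [0.5887, -0.2375, 0.1132]
eef_rot: [[-0.005, 0.901, -0.434], [0.004, -0.434, -0.901], [-1.0, -0.007, -0.001]]
wrist_force: [-0.8, -0.1, 0.9]
gripper_width: 0.0213
```

Run:
```python
from plan import *
o=st()
o,im=snap('wrist','w10.png')
```

```text
t 11.58 p [ 0.5887 -0.2375  0.1132] yaw -25.73 tilt [-1.    -0.007 -0.001] F [-0.8 -0.1  0.9] w 0.0213 q6 [-0.43  0.59  1.73  0.    0.83  0.02]
```

View pics/w10.png

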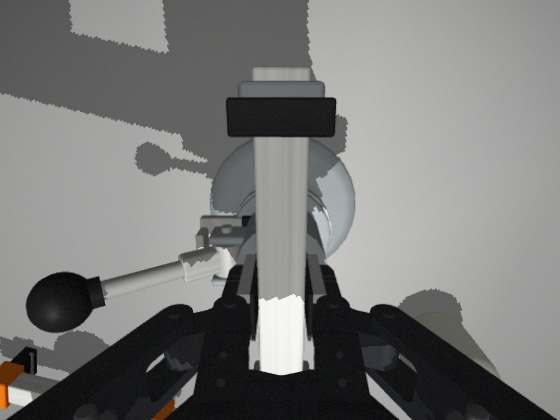

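Gripped at 21.3 mm; I take TCP (0.5887,−0.2375,0.1132) as the seated reference. I firm up the grip and lift.

Request:
servo_tool:
  motion:
    - {"dx": 0,"dy": 0,"dz": 0,"turn": 0}
    - {"dx": 0,"dy": 0,"dz": 0,"turn": 0}
    - {"dx": -0.002,"dy": 0,"dz": 0,"turn": 0}
    - {"dx": -0.003,"dy": 0,"dz": 0,"turn": 0}
    - {"dx": -0.004,"dy": 0,"dz": 0,"turn": 0}
    - {"dx": -0.004,"dy": 0,"dz": 0,"turn": 0}
    - {"dx": -0.004,"dy": 0,"dz": 0,"turn": 0}
    - {"dx": -0.004,"dy": 0,"dz": 0,"turn": 0}
    - {"dx": -0.004,"dy": 0,"dz": 0,"turn": 0}
    - {"dx": -0.004,"dy": 0,"dz": 0,"turn": 0}
  jaw: 0.01
  force: 80

```text
time: 12.47
tool_pos: [0.5875, -0.237, 0.1425]
eef_rot: [[-0.009, 0.901, -0.434], [0.006, -0.434, -0.901], [-1.0, -0.011, -0.001]]
wrist_force: [-0.5, 0.1, -7.3]
gripper_width: 0.02
```

Run:
```python
from plan import *
o=st()
o,im=snap('scene','s11.png'); crop(im,200,130,320,240,'s11c.png',5)
o,im=snap('wrist','w11.png')
```

```text
t 12.47 p [ 0.5875 -0.237   0.1425] yaw -25.73 tilt [-1.    -0.011 -0.001] F [-0.5  0.1 -7.3] w 0.02 q6 [-0.43  0.56  1.71  0.    0.89  0.02]
```

View pics/s11c.png

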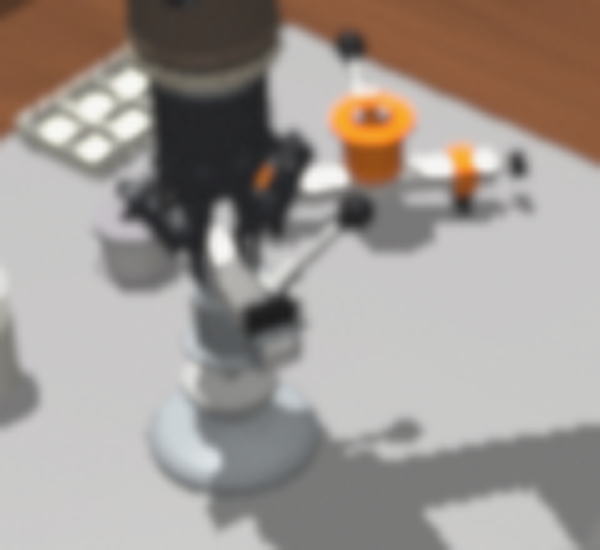

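View pics/w11.png

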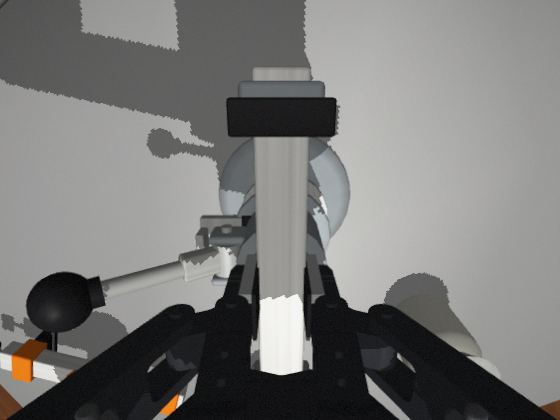

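The vise is off the base in the hand, at −7.3 N (its weight). I keep lifting.

Request:
servo_tool:
  motion:
    - {"dx": -0.006,"dy": 0,"dz": 0,"turn": 0}
    - {"dx": -0.008,"dy": 0,"dz": 0,"turn": 0}
    - {"dx": -0.009,"dy": 0,"dz": 0,"turn": 0}
    - {"dx": -0.01,"dy": 0,"dz": 0,"turn": 0}
    - {"dx": -0.01,"dy": 0,"dz": 0,"turn": 0}
    - {"dx": -0.01,"dy": 0,"dz": 0,"turn": 0}
    - {"dx": -0.01,"dy": 0,"dz": 0,"turn": 0}
    - {"dx": -0.006,"dy": 0,"dz": 0,"turn": 0}
    - {"dx": -0.003,"dy": 0,"dz": 0,"turn": 0}
    - {"dx": 0,"dy": 0,"dz": 0,"turn": 0}

```text
time: 13.4
tool_pos: [0.5886, -0.2377, 0.2245]
eef_rot: [[-0.007, 0.901, -0.434], [0.005, -0.434, -0.901], [-1.0, -0.008, -0.001]]
wrist_force: [0.2, -0.5, -7.0]
gripper_width: 0.0197
```

Run:
```python
from plan import *
o=st()
o,im=snap('wrist','w12.png')
for d in (-.07,-.05,0,.05,.07):
    oo=dict(o); oo['tool_pos']=np.array([.5887,-.2375,.22])-o['eef_rot'][:,1]*d
    print(d,proj('wrist',[.5883,-.2377,.082],oo))
    oo['tool_pos']=oo['tool_pos']+o['eef_rot'][:,2]*.06
    print(d,'back',proj('wrist',[.5883,-.2377,.082],oo))
```

```text
t 13.4 p [ 0.5886 -0.2377  0.2245] yaw -25.73 tilt [-1.    -0.008 -0.001] F [ 0.2 -0.5 -7. ] w 0.0197 q6 [-0.43  0.47  1.63  0.    1.05  0.02]
-0.07 [205.38612805 194.19096787]
-0.07 back [200.25626829 127.09576624]
-0.05 [227.15168733 194.16174103]
-0.05 back [223.47612687 126.99367521]
0 [281.73793028 194.10599728]
0 back [281.73709442 126.86360845]
0.05 [336.31454859 194.07519936]
0.05 back [339.98684406 126.91252628]
0.07 [358.07089895 194.06992051]
0.07 back [363.19597366 126.98226042]
```

View pics/w12.png

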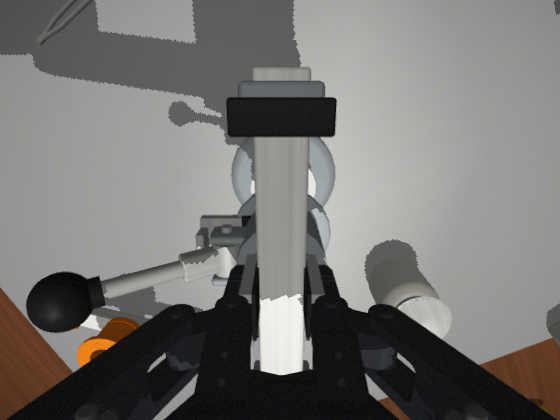

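Request:
servo_tool:
  motion:
    - {"dx": 0,"dy": -0.008,"dz": 0,"turn": 0}
    - {"dx": 0,"dy": -0.012,"dz": 0,"turn": 0}
    - {"dx": 0,"dy": -0.012,"dz": 0,"turn": 0}
    - {"dx": 0,"dy": -0.012,"dz": 0,"turn": 0}
    - {"dx": 0,"dy": -0.012,"dz": 0,"turn": 0}
    - {"dx": 0,"dy": -0.012,"dz": 0,"turn": 0}
    - {"dx": 0,"dy": -0.008,"dz": 0,"turn": 0}
    - {"dx": 0,"dy": -0.004,"dz": 0,"turn": 0}
    - {"dx": 0,"dy": 0,"dz": 0,"turn": 0}
    - {"dx": 0,"dy": 0,"dz": 0,"turn": 0}

```text
time: 14.28
tool_pos: [0.5072, -0.1986, 0.2196]
eef_rot: [[-0.015, 0.901, -0.434], [0.009, -0.434, -0.901], [-1.0, -0.018, -0.001]]
wrist_force: [0.9, -0.6, -8.0]
gripper_width: 0.0197
```

Run:
```python
from plan import *
o=st()
o,im=snap('wrist','w13.png')
st()
print(proj('wrist',[.5883,-.2377,.082],o))
o,im=snap('top','t13.png')
```

```text
t 14.28 p [ 0.5072 -0.1986  0.2196] yaw -25.74 tilt [-1.    -0.018 -0.001] F [ 0.9 -0.6 -8. ] w 0.0197 q6 [-0.43  0.36  1.84  0.    0.97  0.02]
t 14.33 p [ 0.5074 -0.1986  0.2196] yaw -25.73 tilt [-1.    -0.018 -0.001] F [-0.8 -0.3 -7.3] w 0.02 q6 [-0.43  0.36  1.84  0.    0.97  0.02]
[382.16027312 194.35784775]
```

View pics/w13.png

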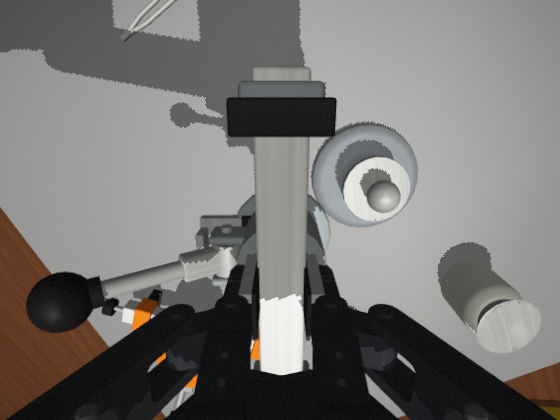

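View pics/t13.png

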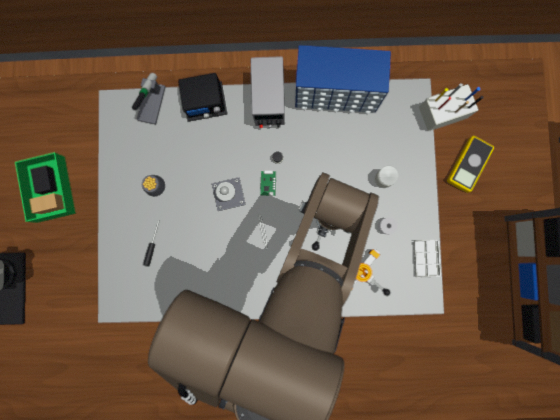

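The round base's bare ball is visible at (384,197) on its collar, against a prediction of (382,194). I'll view the post ball from the same relative pose so that the calibration bias cancels. First I carry the vise over.

Run:
```python
from plan import *
im=cv2.imread('pics/w13.png'); g=cv2.cvtColor(im,cv2.COLOR_BGR2GRAY)
crop(im,330,140,440,240,'w13c.png',6)
plan([.539,.176,.246],-25.73,18)
```

```text
yaw now -25.7 plan end [0.5388 0.1759 0.2463] dyaw 0.0
[{"dx": -0.001, "dy": -0.007, "dz": -0.02, "turn": -0.0}, {"dx": -0.001, "dy": -0.008, "dz": -0.019, "turn": -0.0}, {"dx": -0.001, "dy": -0.007, "dz": -0.02, "turn": -0.0}, {"dx": -0.001, "dy": -0.008, "dz": -0.019, "turn": -0.0}, {"dx": -0.001, "dy": -0.007, "dz": -0.02, "turn": -0.0}, {"dx": -0.001, "dy": -0.008, "dz": -0.019, "turn": -0.0}, {"dx": -0.001, "dy": -0.007, "dz": -0.02, "turn": -0.0}, {"dx": -0.002, "dy": -0.008, "dz": -0.019, "turn": -0.0}, {"dx": -0.001, "dy": -0.007, "dz": -0.02, "turn": -0.0}, {"dx": -0.002, "dy": -0.008, "dz": -0.019, "turn": -0.0}]
[{"dx": -0.001, "dy": -0.007, "dz": -0.02, "turn": -0.0}, {"dx": -0.002, "dy": -0.008, "dz": -0.019, "turn": -0.0}, {"dx": -0.001, "dy": -0.007, "dz": -0.02, "turn": -0.0}, {"dx": -0.002, "dy": -0.008, "dz": -0.019, "turn": -0.0}, {"dx": -0.001, "dy": -0.007, "dz": -0.02, "turn": -0.0}, {"dx": -0.002, "dy": -0.008, "dz": -0.019, "turn": -0.0}, {"dx": -0.001, "dy": -0.007, "dz": -0.02, "turn": -0.0}, {"dx": -0.002, "dy": -0.008, "dz": -0.019, "turn": -0.0}]
```

View pics/w13c.png

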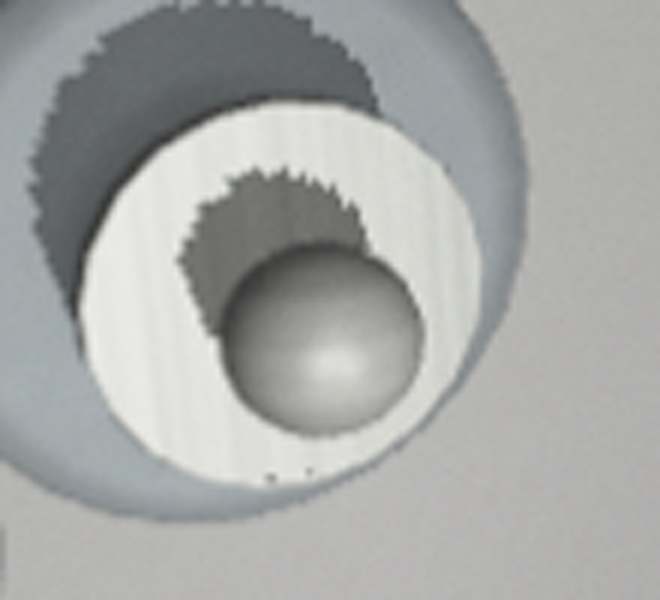

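Request:
servo_tool:
  motion:
    - {"dx": -0.001,"dy": -0.004,"dz": -0.01,"turn": 0}
    - {"dx": -0.001,"dy": -0.007,"dz": -0.018,"turn": 0}
    - {"dx": -0.002,"dy": -0.008,"dz": -0.02,"turn": 0}
    - {"dx": -0.002,"dy": -0.008,"dz": -0.02,"turn": 0}
    - {"dx": -0.002,"dy": -0.008,"dz": -0.02,"turn": 0}
    - {"dx": -0.002,"dy": -0.008,"dz": -0.02,"turn": 0}
    - {"dx": -0.002,"dy": -0.008,"dz": -0.02,"turn": 0}
    - {"dx": -0.002,"dy": -0.008,"dz": -0.02,"turn": 0}
    - {"dx": -0.002,"dy": -0.008,"dz": -0.02,"turn": 0}
    - {"dx": -0.002,"dy": -0.008,"dz": -0.02,"turn": 0}

```text
time: 15.22
tool_pos: [0.5273, 0.01, 0.2395]
eef_rot: [[-0.012, 0.898, -0.44], [0.008, -0.44, -0.898], [-1.0, -0.014, -0.002]]
wrist_force: [0.7, -1.0, -7.8]
gripper_width: 0.02
```

Run:
```python
from plan import *
st();plan([.539,.176,.246],-25.73,9)
```

```text
t 15.22 p [0.5273 0.01   0.2395] yaw -26.1 tilt [-1.    -0.014 -0.002] F [ 0.7 -1.  -7.8] w 0.02 q6 [-0.04  0.31  1.86  0.01  0.99  0.41]
yaw now -26.1 plan end [0.5386 0.176  0.2457] dyaw 0.4
[{"dx": -0.001, "dy": -0.007, "dz": -0.017, "turn": -0.0}, {"dx": -0.001, "dy": -0.007, "dz": -0.017, "turn": -0.0}, {"dx": -0.0, "dy": -0.007, "dz": -0.017, "turn": -0.0}, {"dx": -0.001, "dy": -0.007, "dz": -0.017, "turn": -0.0}, {"dx": -0.0, "dy": -0.007, "dz": -0.017, "turn": -0.0}, {"dx": -0.001, "dy": -0.007, "dz": -0.017, "turn": -0.0}, {"dx": -0.0, "dy": -0.007, "dz": -0.017, "turn": -0.0}, {"dx": -0.001, "dy": -0.007, "dz": -0.018, "turn": -0.0}, {"dx": -0.0, "dy": -0.007, "dz": -0.017, "turn": -0.0}]
```

Request:
servo_tool:
  motion:
    - {"dx": -0.001,"dy": -0.008,"dz": -0.019,"turn": 0}
    - {"dx": -0.001,"dy": -0.008,"dz": -0.019,"turn": 0}
    - {"dx": -0.001,"dy": -0.008,"dz": -0.019,"turn": 0}
    - {"dx": -0.001,"dy": -0.008,"dz": -0.019,"turn": 0}
    - {"dx": -0.001,"dy": -0.008,"dz": -0.019,"turn": 0}
    - {"dx": -0.001,"dy": -0.008,"dz": -0.019,"turn": 0}
    - {"dx": 0,"dy": -0.006,"dz": -0.015,"turn": 0}
    - {"dx": 0,"dy": -0.004,"dz": -0.01,"turn": 0}
    - {"dx": 0,"dy": -0.002,"dz": -0.005,"turn": 0}
    - {"dx": 0,"dy": 0,"dz": 0,"turn": 0}

```text
time: 16.05
tool_pos: [0.5393, 0.1827, 0.2478]
eef_rot: [[-0.008, 0.9, -0.436], [0.01, -0.436, -0.9], [-1.0, -0.012, -0.005]]
wrist_force: [-0.9, -0.2, -6.6]
gripper_width: 0.0201
```

Request:
servo_tool:
  motion:
    - {"dx": 0,"dy": 0,"dz": 0,"turn": 0}
    - {"dx": 0,"dy": 0,"dz": 0,"turn": 0}
    - {"dx": 0,"dy": 0,"dz": 0,"turn": 0}
    - {"dx": 0,"dy": 0,"dz": 0,"turn": 0}
    - {"dx": 0,"dy": 0,"dz": 0,"turn": 0}
    - {"dx": 0,"dy": 0,"dz": 0,"turn": 0}
    - {"dx": 0,"dy": 0,"dz": 0,"turn": 0}
    - {"dx": 0,"dy": 0,"dz": 0,"turn": 0}
    - {"dx": 0,"dy": 0,"dz": 0,"turn": 0}
    - {"dx": 0,"dy": 0,"dz": 0,"turn": 0}

```text
time: 16.88
tool_pos: [0.5393, 0.1786, 0.2476]
eef_rot: [[-0.009, 0.898, -0.439], [0.009, -0.439, -0.898], [-1.0, -0.012, -0.004]]
wrist_force: [0.3, -0.9, -7.2]
gripper_width: 0.0199
```

Run:
```python
from plan import *
o=st()
o,im=snap('wrist','w14.png')
st()
pb=proj('wrist',[.6205,.1375,.107],o); print(pb)
x,y=int(pb[0]),int(pb[1]); print(x-55,y-50); crop(im,x-55,y-50,x+55,y+50,'w14c.png',6)
```

```text
t 16.88 p [0.5393 0.1786 0.2476] yaw -26.06 tilt [-1.    -0.012 -0.004] F [ 0.3 -0.9 -7.2] w 0.0199 q6 [0.26 0.35 1.76 0.01 1.03 0.71]
t 16.93 p [0.5394 0.1786 0.2477] yaw -26.06 tilt [-1.    -0.012 -0.004] F [-0.6  0.  -7.6] w 0.0204 q6 [0.26 0.35 1.76 0.01 1.03 0.71]
[381.07627106 194.91965052]
326 144
```

View pics/w14.png

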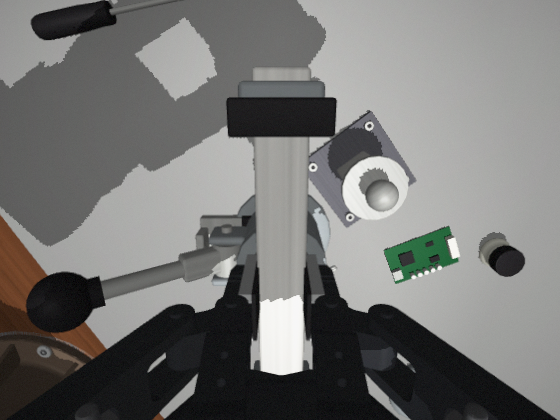

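View pics/w14c.png

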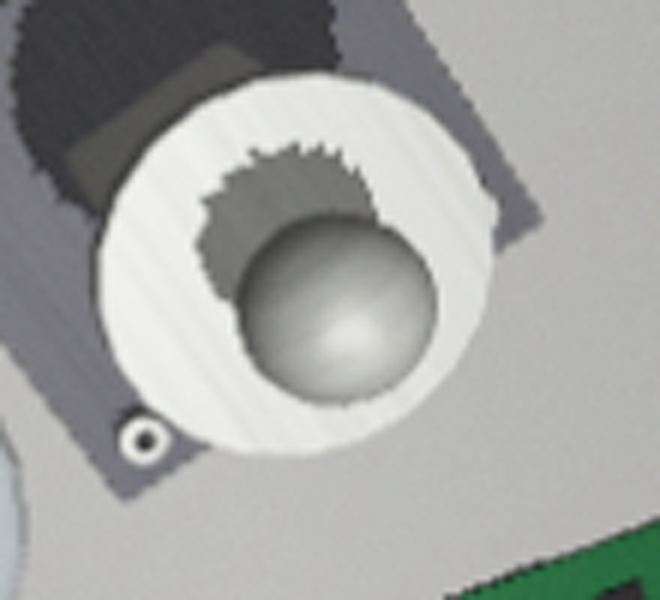

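Run:
```python
from plan import *
o2=st()
o1=dict(tool_pos=np.array([.5073,-.1986,.2196]),eef_rot=None)
# reconstruct round-look rotation: yaw -25.74, tilt as printed
R=np.array([[-0.015,0.901,-0.434],[0.009,-0.434,-0.901],[-1.0,-0.018,-0.001]]); u,_,v=np.linalg.svd(R); o1['eef_rot']=u@v
b1=plane('wrist',[(383.4,196.0)],.082,o1)[0]; c1=plane('wrist',[(376.6,188.8)],.060,o1)[0]
b2=plane('wrist',[(382.3,195.3)],.107,o2)[0]; c2=plane('wrist',[(375.1,188.0)],.085,o2)[0]
print(b1,c1,b2,c2); print('diff ball',b2-b1,'collar',c2-c1)
# expected seated TCP and orientation
S0=np.array([.5887,-.2375,.1132]); print('target', S0+(b2-b1+c2-c1)/2)
```

```text
t 16.93 p [0.5394 0.1786 0.2477] yaw -26.06 tilt [-1.    -0.012 -0.004] F [-0.6  0.  -7.6] w 0.0204 q6 [0.26 0.35 1.76 0.01 1.03 0.71]
[ 0.58885109 -0.23965652  0.082     ] [ 0.58883113 -0.23871058  0.06      ] [0.62141702 0.1366902  0.107     ] [0.62113562 0.13808411 0.085     ]
diff ball [0.03256593 0.37634672 0.025     ] collar [0.03230449 0.37679469 0.025     ]
target [0.62113521 0.13907071 0.1382    ]
```

Run:
```python
from plan import *
plan([.6211,.1391,.215],-25.73,8)
```

```text
yaw now -26.1 plan end [0.6208 0.1389 0.2146] dyaw 0.3
[{"dx": 0.004, "dy": 0.011, "dz": -0.0, "turn": -0.0}, {"dx": 0.004, "dy": 0.011, "dz": -0.0, "turn": -0.0}, {"dx": 0.004, "dy": 0.012, "dz": -0.0, "turn": -0.0}, {"dx": 0.004, "dy": 0.011, "dz": -0.0, "turn": -0.0}, {"dx": 0.004, "dy": 0.012, "dz": -0.0, "turn": -0.0}, {"dx": 0.004, "dy": 0.011, "dz": -0.0, "turn": -0.0}, {"dx": 0.004, "dy": 0.012, "dz": -0.0, "turn": -0.0}, {"dx": 0.004, "dy": 0.011, "dz": -0.0, "turn": -0.0}]
```

Request:
servo_tool:
  motion:
    - {"dx": 0.002,"dy": 0.008,"dz": 0,"turn": 0}
    - {"dx": 0.003,"dy": 0.012,"dz": 0,"turn": 0}
    - {"dx": 0.003,"dy": 0.012,"dz": 0,"turn": 0}
    - {"dx": 0.004,"dy": 0.012,"dz": 0,"turn": -0.1}
    - {"dx": 0.004,"dy": 0.012,"dz": 0,"turn": -0.1}
    - {"dx": 0.004,"dy": 0.012,"dz": 0,"turn": -0.1}
    - {"dx": 0.004,"dy": 0.01,"dz": 0,"turn": 0}
    - {"dx": 0.002,"dy": 0.005,"dz": 0,"turn": 0}
    - {"dx": 0,"dy": 0.001,"dz": 0,"turn": 0}
    - {"dx": 0,"dy": 0,"dz": 0,"turn": 0}

```text
time: 17.77
tool_pos: [0.6242, 0.1367, 0.2157]
eef_rot: [[-0.01, 0.9, -0.435], [0.008, -0.435, -0.9], [-1.0, -0.013, -0.003]]
wrist_force: [-1.9, -0.4, -7.9]
gripper_width: 0.02
```

Run:
```python
from plan import *
o=st()
print(o['eef_rot'].T@(np.array([.6211,.1391,.19])-o['tool_pos']))
o,im=snap('wrist','w15.png'); o,im=snap('scene','s15.png'); crop(im,270,160,400,310,'s15c.png',4)
```

```text
t 17.77 p [0.6242 0.1367 0.2157] yaw -25.79 tilt [-1.    -0.013 -0.003] F [-1.9 -0.4 -7.9] w 0.02 q6 [0.16 0.48 1.63 0.01 1.03 0.61]
[ 0.02579149 -0.00353732 -0.00072442]
```

View pics/w15.png

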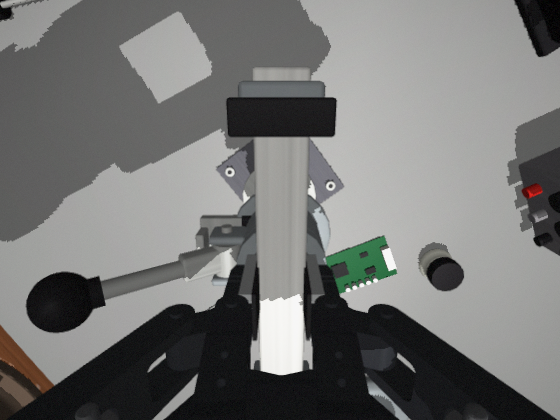

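View pics/s15c.png

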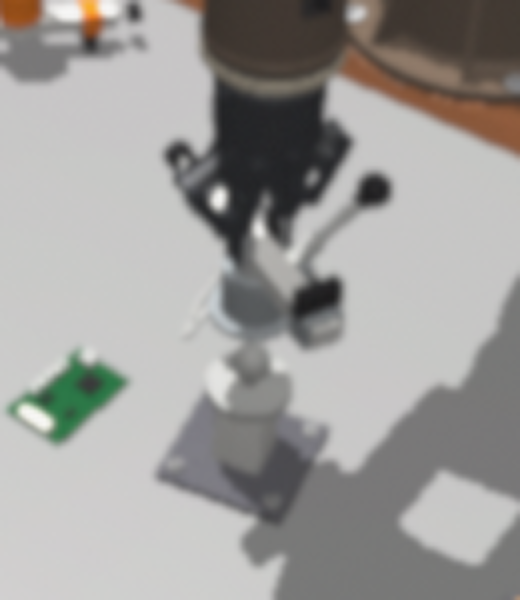

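The vise hangs above the post, with ball and collar clear below it. I correct the lateral offset while lowering to just above the ball.

Request:
servo_tool:
  motion:
    - {"dx": 0.004,"dy": -0.001,"dz": 0,"turn": 0}
    - {"dx": 0.005,"dy": -0.001,"dz": -0.0003,"turn": 0}
    - {"dx": 0.005,"dy": -0.001,"dz": -0.0003,"turn": 0}
    - {"dx": 0.005,"dy": -0.0005,"dz": 0,"turn": 0}
    - {"dx": 0.003,"dy": 0,"dz": 0,"turn": 0}
    - {"dx": 0.001,"dy": 0,"dz": 0,"turn": 0}
    - {"dx": 0,"dy": 0,"dz": 0,"turn": 0}
    - {"dx": 0,"dy": 0,"dz": 0,"turn": 0}
    - {"dx": 0,"dy": 0,"dz": 0,"turn": 0}
    - {"dx": 0,"dy": 0,"dz": 0,"turn": 0}

```text
time: 18.7
tool_pos: [0.6185, 0.1412, 0.1917]
eef_rot: [[-0.01, 0.901, -0.433], [0.009, -0.433, -0.901], [-1.0, -0.013, -0.004]]
wrist_force: [-0.9, -0.4, -8.3]
gripper_width: 0.0201
```

Run:
```python
from plan import *
o=st()
print(o['eef_rot'].T@(np.array([.6211,.1391,.178])-o['tool_pos']))
```

```text
t 18.7 p [0.6185 0.1412 0.1917] yaw -25.64 tilt [-1.    -0.013 -0.004] F [-0.9 -0.4 -8.3] w 0.0201 q6 [0.17 0.5  1.67 0.01 0.98 0.61]
[0.01362067 0.00345551 0.00080358]
```

Request:
servo_tool:
  motion:
    - {"dx": 0,"dy": 0.0015,"dz": 0.0004,"turn": 0}
    - {"dx": 0,"dy": 0,"dz": 0,"turn": 0}
    - {"dx": 0,"dy": 0,"dz": 0,"turn": 0}
    - {"dx": 0,"dy": 0,"dz": 0,"turn": 0}
    - {"dx": 0,"dy": 0,"dz": 0,"turn": 0}
    - {"dx": 0,"dy": 0,"dz": 0,"turn": 0}
    - {"dx": 0,"dy": 0,"dz": 0,"turn": 0}
    - {"dx": 0,"dy": 0,"dz": 0,"turn": 0}
    - {"dx": 0,"dy": 0,"dz": 0,"turn": 0}
    - {"dx": 0,"dy": 0,"dz": 0,"turn": 0}

```text
time: 19.53
tool_pos: [0.6203, 0.14, 0.1924]
eef_rot: [[-0.008, 0.901, -0.433], [0.009, -0.433, -0.901], [-1.0, -0.011, -0.004]]
wrist_force: [0.7, -0.2, -8.2]
gripper_width: 0.02
```

Run:
```python
from plan import *
o=st()
print(o['eef_rot'].T@(np.array([.6211,.1391,.178])-o['tool_pos']))
```

```text
t 19.53 p [0.6203 0.14   0.1924] yaw -25.66 tilt [-1.    -0.011 -0.004] F [ 0.7 -0.2 -8.2] w 0.02 q6 [0.17 0.5  1.66 0.01 0.98 0.61]
[0.01438209 0.00121475 0.00050871]
```

Request:
servo_tool:
  motion:
    - {"dx": 0.003,"dy": 0.001,"dz": 0.0004,"turn": 0}
    - {"dx": 0.003,"dy": 0,"dz": 0,"turn": 0}
    - {"dx": 0.003,"dy": 0,"dz": 0,"turn": 0}
    - {"dx": 0.002,"dy": 0,"dz": 0,"turn": 0}
    - {"dx": 0.001,"dy": 0,"dz": 0,"turn": 0}
    - {"dx": 0,"dy": 0,"dz": 0,"turn": 0}
    - {"dx": 0,"dy": 0,"dz": 0,"turn": 0}
    - {"dx": 0,"dy": 0,"dz": 0,"turn": 0}
    - {"dx": 0,"dy": 0,"dz": 0,"turn": 0}
    - {"dx": 0,"dy": 0,"dz": 0,"turn": 0}

```text
time: 20.37
tool_pos: [0.6209, 0.1392, 0.1787]
eef_rot: [[-0.009, 0.901, -0.433], [0.009, -0.433, -0.901], [-1.0, -0.012, -0.004]]
wrist_force: [-0.3, -0.6, -7.9]
gripper_width: 0.0203
```

Run:
```python
from plan import *
o=st()
print(o['eef_rot'].T@(np.array([.6211,.1391,.1382])-o['tool_pos']))
o,im=snap('scene','s16.png'); crop(im,290,200,370,290,'s16c.png',6)
```

```text
t 20.37 p [0.6209 0.1392 0.1787] yaw -25.66 tilt [-1.    -0.012 -0.004] F [-0.3 -0.6 -7.9] w 0.0203 q6 [0.17 0.52 1.68 0.01 0.96 0.61]
[0.04044863 0.00073447 0.00017584]
```

View pics/s16c.png

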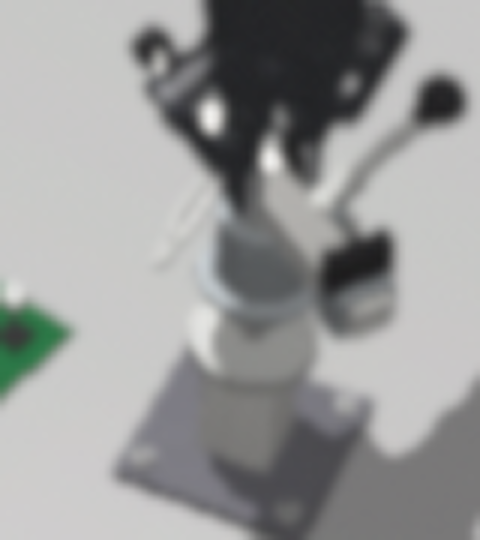

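The position is within 0.3 mm laterally, with the foot 3 mm above the ball's top. I lower gently over the ball.

Request:
servo_tool:
  motion:
    - {"dx": 0.002,"dy": 0.0002,"dz": 0,"turn": 0}
    - {"dx": 0.002,"dy": 0,"dz": 0,"turn": 0}
    - {"dx": 0.002,"dy": 0,"dz": 0,"turn": 0}
    - {"dx": 0.002,"dy": 0,"dz": 0,"turn": 0}
    - {"dx": 0.002,"dy": 0,"dz": 0,"turn": 0}
    - {"dx": 0.001,"dy": 0,"dz": 0,"turn": 0}
    - {"dx": 0,"dy": 0,"dz": 0,"turn": 0}
    - {"dx": 0,"dy": 0,"dz": 0,"turn": 0}
    - {"dx": 0,"dy": 0,"dz": 0,"turn": 0}
    - {"dx": 0,"dy": 0,"dz": 0,"turn": 0}

```text
time: 21.25
tool_pos: [0.621, 0.1392, 0.1664]
eef_rot: [[-0.009, 0.901, -0.433], [0.009, -0.433, -0.901], [-1.0, -0.012, -0.004]]
wrist_force: [0.2, 0.3, -7.0]
gripper_width: 0.0199
```

Run:
```python
from plan import *
o=st()
print(o['eef_rot'].T@(np.array([.6211,.1391,.1382])-o['tool_pos']))
```

```text
t 21.25 p [0.621  0.1392 0.1664] yaw -25.66 tilt [-1.    -0.012 -0.004] F [ 0.2  0.3 -7. ] w 0.0199 q6 [0.17 0.53 1.69 0.01 0.93 0.61]
[0.02814992 0.00050609 0.00015116]
```

Request:
servo_tool:
  motion:
    - {"dx": 0.002,"dy": 0.0001,"dz": 0,"turn": 0}
    - {"dx": 0.0025,"dy": 0,"dz": 0,"turn": 0}
    - {"dx": 0.0025,"dy": 0,"dz": 0,"turn": 0}
    - {"dx": 0.0025,"dy": 0,"dz": 0,"turn": 0}
    - {"dx": 0.0025,"dy": 0,"dz": 0,"turn": 0}
    - {"dx": 0.0025,"dy": 0,"dz": 0,"turn": 0}
    - {"dx": 0.0025,"dy": 0,"dz": 0,"turn": 0}
    - {"dx": 0.0015,"dy": 0,"dz": 0,"turn": 0}
    - {"dx": 0,"dy": 0,"dz": 0,"turn": 0}
    - {"dx": 0,"dy": 0,"dz": 0,"turn": 0}

```text
time: 22.08
tool_pos: [0.6208, 0.1394, 0.1456]
eef_rot: [[-0.009, 0.901, -0.433], [0.009, -0.433, -0.901], [-1.0, -0.012, -0.004]]
wrist_force: [0.1, -0.1, -7.5]
gripper_width: 0.02
```

Run:
```python
from plan import *
o=st()
print(o['eef_rot'].T@(np.array([.6211,.1391,.1382])-o['tool_pos']))
```

```text
t 22.08 p [0.6208 0.1394 0.1456] yaw -25.66 tilt [-1.    -0.012 -0.004] F [ 0.1 -0.1 -7.5] w 0.02 q6 [0.17 0.56 1.7  0.01 0.89 0.61]
[0.00741465 0.00046624 0.00013541]
```

No contact so far, with 7.4 mm left. I go slowly to contact.

Request:
servo_tool:
  motion:
    - {"dx": 0.0012,"dy": 0.0002,"dz": 0,"turn": 0}
    - {"dx": 0.0012,"dy": 0,"dz": 0,"turn": 0}
    - {"dx": 0.0012,"dy": 0,"dz": 0,"turn": 0}
    - {"dx": 0.001,"dy": 0,"dz": 0,"turn": 0}
    - {"dx": 0.001,"dy": 0,"dz": 0,"turn": 0}
    - {"dx": 0.0005,"dy": 0,"dz": 0,"turn": 0}
    - {"dx": 0.0003,"dy": 0,"dz": 0,"turn": 0}
    - {"dx": 0,"dy": 0,"dz": 0,"turn": 0}
    - {"dx": 0,"dy": 0,"dz": 0,"turn": 0}
    - {"dx": 0,"dy": 0,"dz": 0,"turn": 0}

```text
time: 22.92
tool_pos: [0.6213, 0.1394, 0.139]
eef_rot: [[-0.009, 0.901, -0.433], [0.009, -0.433, -0.901], [-1.0, -0.012, -0.004]]
wrist_force: [-0.3, 0.4, -7.4]
gripper_width: 0.0199
```

Run:
```python
from plan import *
o=st()
print(o['eef_rot'].T@(np.array([.6211,.1391,.1382])-o['tool_pos']))
```

```text
t 22.92 p [0.6213 0.1394 0.139 ] yaw -25.65 tilt [-1.    -0.012 -0.004] F [-0.3  0.4 -7.4] w 0.0199 q6 [0.17 0.56 1.71 0.01 0.88 0.61]
[ 7.60774098e-04 -2.84280550e-05  3.04678166e-04]
```

Request:
servo_tool:
  motion:
    - {"dx": 0.0005,"dy": 0,"dz": 0,"turn": 0}
    - {"dx": 0.0005,"dy": 0,"dz": 0,"turn": 0}
    - {"dx": 0.0005,"dy": 0,"dz": 0,"turn": 0}
    - {"dx": 0.0005,"dy": 0,"dz": 0,"turn": 0}
    - {"dx": 0.0005,"dy": 0,"dz": 0,"turn": 0}
    - {"dx": 0.0005,"dy": 0,"dz": 0,"turn": 0}
    - {"dx": 0.0005,"dy": 0,"dz": 0,"turn": 0}
    - {"dx": 0.0005,"dy": 0,"dz": 0,"turn": 0}
    - {"dx": 0,"dy": 0,"dz": 0,"turn": 0}
    - {"dx": 0,"dy": 0,"dz": 0,"turn": 0}

```text
time: 23.75
tool_pos: [0.6214, 0.1396, 0.1386]
eef_rot: [[-0.006, 0.901, -0.433], [0.009, -0.433, -0.901], [-1.0, -0.01, -0.006]]
wrist_force: [-0.5, 0.8, -3.4]
gripper_width: 0.0202
```

Run:
```python
from plan import *
o=st()
o,im=snap('scene','s17.png'); crop(im,290,200,370,290,'s17c.png',6)
```

```text
t 23.75 p [0.6214 0.1396 0.1386] yaw -25.64 tilt [-1.    -0.01  -0.006] F [-0.5  0.8 -3.4] w 0.0202 q6 [0.17 0.56 1.71 0.01 0.87 0.61]
```

View pics/s17c.png

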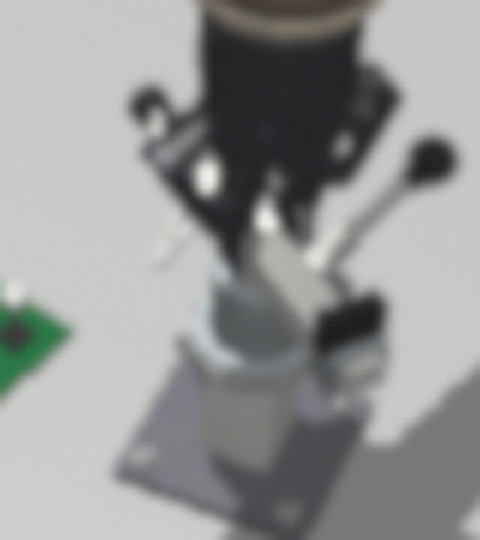

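Contact at z=0.1386, as predicted, with part of the weight carried. I press slightly more, then open.

Request:
servo_tool:
  motion:
    - {"dx": 0.001,"dy": 0,"dz": 0,"turn": 0}
    - {"dx": 0.001,"dy": 0,"dz": 0,"turn": 0}
    - {"dx": 0.001,"dy": 0,"dz": 0,"turn": 0}
    - {"dx": 0.001,"dy": 0,"dz": 0,"turn": 0}
    - {"dx": 0.001,"dy": 0,"dz": 0,"turn": 0}
    - {"dx": 0.001,"dy": 0,"dz": 0,"turn": 0}
    - {"dx": 0.001,"dy": 0,"dz": 0,"turn": 0}
    - {"dx": 0.001,"dy": 0,"dz": 0,"turn": 0}
    - {"dx": 0.001,"dy": 0,"dz": 0,"turn": 0}
    - {"dx": 0.001,"dy": 0,"dz": 0,"turn": 0}
  force: 40

```text
time: 24.63
tool_pos: [0.6213, 0.1399, 0.1383]
eef_rot: [[-0.003, 0.902, -0.432], [0.01, -0.432, -0.902], [-1.0, -0.006, -0.008]]
wrist_force: [-7.4, -1.2, 14.6]
gripper_width: 0.0203
```

Run:
```python
from plan import *
o=st()
```

```text
t 24.63 p [0.6213 0.1399 0.1383] yaw -25.61 tilt [-1.    -0.006 -0.008] F [-7.4 -1.2 14.6] w 0.0203 q6 [0.17 0.56 1.71 0.01 0.87 0.61]
```

Seated firmly (+14.6 N). I open and back off upward.

Request:
servo_tool:
  motion:
    - {"dx": 0,"dy": 0,"dz": 0,"turn": 0}
    - {"dx": 0,"dy": 0,"dz": 0,"turn": 0}
    - {"dx": 0,"dy": 0,"dz": 0,"turn": 0}
    - {"dx": 0,"dy": 0,"dz": 0,"turn": 0}
    - {"dx": 0,"dy": 0,"dz": 0,"turn": 0}
    - {"dx": 0,"dy": 0,"dz": 0,"turn": 0}
    - {"dx": -0.004,"dy": 0,"dz": 0,"turn": 0}
    - {"dx": -0.008,"dy": 0,"dz": 0,"turn": 0}
    - {"dx": -0.012,"dy": 0,"dz": 0,"turn": 0}
    - {"dx": -0.012,"dy": 0,"dz": 0,"turn": 0}
  jaw: 0.055

```text
time: 25.47
tool_pos: [0.6218, 0.1394, 0.1755]
eef_rot: [[-0.003, 0.902, -0.432], [0.009, -0.432, -0.902], [-1.0, -0.007, -0.007]]
wrist_force: [0.1, -1.2, 1.2]
gripper_width: 0.0547
```

Request:
servo_tool:
  motion:
    - {"dx": -0.012,"dy": 0,"dz": 0,"turn": 0}
    - {"dx": -0.012,"dy": 0,"dz": 0,"turn": 0}
    - {"dx": -0.012,"dy": 0,"dz": 0,"turn": 0}
    - {"dx": -0.01,"dy": 0,"dz": 0,"turn": 0}
    - {"dx": -0.005,"dy": 0,"dz": 0,"turn": 0}
    - {"dx": -0.002,"dy": 0,"dz": 0,"turn": 0}
    - {"dx": 0,"dy": 0,"dz": 0,"turn": 0}
    - {"dx": 0,"dy": 0,"dz": 0,"turn": 0}
    - {"dx": 0,"dy": 0,"dz": 0,"turn": 0}
    - {"dx": 0,"dy": 0,"dz": 0,"turn": 0}

```text
time: 26.3
tool_pos: [0.6234, 0.1391, 0.24]
eef_rot: [[0.004, 0.902, -0.432], [0.011, -0.432, -0.902], [-1.0, -0.001, -0.011]]
wrist_force: [-0.1, -0.3, 0.0]
gripper_width: 0.0551
```

Run:
```python
from plan import *
o=st()
o,im=snap('wrist','w18.png');o,im=snap('scene','s18.png'); crop(im,280,190,370,290,'s18c.png',6)
a=math.radians(64.3); vx=np.array([math.sin(a),-math.cos(a),0])
for q in (.8,.9,.95):
    print(q,proj('wrist',np.array([.6213,.1375,.119+.08*math.sin(q-.35)])-vx*(.03+.08*math.cos(q-.35)),o))
```

```text
t 26.3 p [0.6234 0.1391 0.24  ] yaw -25.61 tilt [-1.    -0.001 -0.011] F [-0.1 -0.3  0. ] w 0.0551 q6 [0.17 0.45 1.62 0.01 1.06 0.61]
0.8 [146.69087628 216.33727998]
0.9 [148.01424366 219.48731933]
0.95 [149.13254807 221.0588588 ]
```

View pics/w18.png

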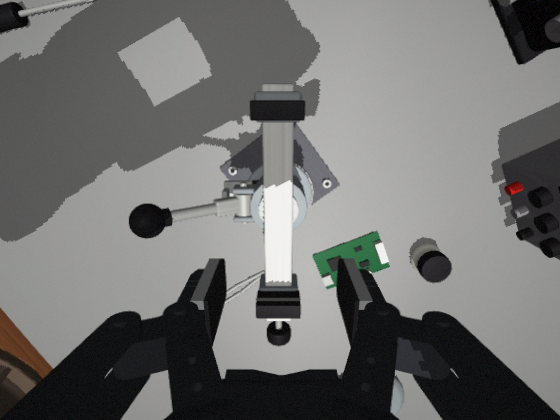

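View pics/s18c.png

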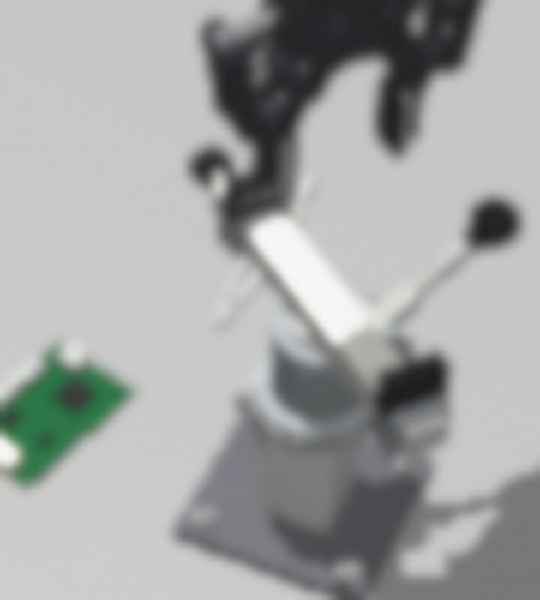

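The wrist view shows the vise upright on the post with the handle still up: the knob is at (147,220), against a prediction of (149,221). The scene crop shows its flange flat on the collar. Next is the handle.

Run:
```python
from plan import *
o=get_obs()
k=plane('wrist',[(147.5,220.5)],.164,o)[0]; print('knob',k)
d=plane('wrist',[(278,130),(280.5,270)],.155,o); v=d[0]-d[1]; print(d,'rail yaw',np.degrees(np.arctan2(v[1],v[0])))
a=math.radians(64.3); vx=np.array([math.sin(a),-math.cos(a),0]); print(np.array([.6213,.1381,.164])-vx*.096)
plan([k[0],k[1],.215],64.3,14)
```

```text
knob [0.5338548  0.17997925 0.164     ]
[[0.64841418 0.19611264 0.155     ]
 [0.6024231  0.09641525 0.155     ]] rail yaw 65.23580238344964
[0.53479661 0.17973127 0.164     ]
yaw now -25.6 plan end [0.5333 0.1801 0.2149] dyaw 89.9
[{"dx": 0.002, "dy": -0.007, "dz": 0.0, "turn": -6.4}, {"dx": 0.002, "dy": -0.007, "dz": -0.001, "turn": -6.4}, {"dx": 0.002, "dy": -0.007, "dz": -0.001, "turn": -6.4}, {"dx": 0.002, "dy": -0.007, "dz": -0.002, "turn": -6.4}, {"dx": 0.002, "dy": -0.006, "dz": -0.003, "turn": -6.4}, {"dx": 0.002, "dy": -0.006, "dz": -0.004, "turn": -6.4}, {"dx": 0.002, "dy": -0.006, "dz": -0.004, "turn": -6.4}, {"dx": 0.002, "dy": -0.005, "dz": -0.005, "turn": -6.4}, {"dx": 0.001, "dy": -0.004, "dz": -0.005, "turn": -6.4}, {"dx": 0.002, "dy": -0.004, "dz": -0.006, "turn": -6.4}]
[{"dx": 0.001, "dy": -0.003, "dz": -0.006, "turn": -6.4}, {"dx": 0.002, "dy": -0.003, "dz": -0.007, "turn": -6.4}, {"dx": 0.001, "dy": -0.002, "dz": -0.007, "turn": -6.4}, {"dx": 0.002, "dy": -0.001, "dz": -0.007, "turn": -6.4}]
```

Request:
servo_tool:
  motion:
    - {"dx": 0,"dy": -0.007,"dz": 0.0,"turn": -6.4}
    - {"dx": 0,"dy": -0.007,"dz": -0.001,"turn": -6.4}
    - {"dx": 0,"dy": -0.007,"dz": -0.001,"turn": -6.4}
    - {"dx": 0,"dy": -0.007,"dz": -0.002,"turn": -6.4}
    - {"dx": 0,"dy": -0.006,"dz": -0.003,"turn": -6.4}
    - {"dx": 0,"dy": -0.006,"dz": -0.004,"turn": -6.4}
    - {"dx": 0,"dy": -0.006,"dz": -0.004,"turn": -6.4}
    - {"dx": 0,"dy": -0.005,"dz": -0.005,"turn": -6.4}
    - {"dx": 0,"dy": -0.004,"dz": -0.005,"turn": -6.4}
    - {"dx": 0,"dy": -0.004,"dz": -0.006,"turn": -6.4}
  jaw: 0.05

```text
time: 27.23
tool_pos: [0.5557, 0.1675, 0.2356]
eef_rot: [[-0.002, 0.754, 0.657], [0.009, 0.657, -0.754], [-1.0, 0.004, -0.008]]
wrist_force: [-0.1, 1.2, 0.5]
gripper_width: 0.0497
```

Request:
servo_tool:
  motion:
    - {"dx": 0.003,"dy": -0.003,"dz": -0.006,"turn": -6.4}
    - {"dx": 0.004,"dy": -0.003,"dz": -0.007,"turn": -6.4}
    - {"dx": 0.004,"dy": -0.002,"dz": -0.006,"turn": -6.4}
    - {"dx": 0.004,"dy": -0.001,"dz": -0.003,"turn": -3}
    - {"dx": 0.004,"dy": 0,"dz": 0,"turn": 0}
    - {"dx": 0.002,"dy": 0,"dz": 0,"turn": 0}
    - {"dx": 0,"dy": 0,"dz": 0,"turn": 0}
    - {"dx": 0,"dy": 0,"dz": 0,"turn": 0}
    - {"dx": 0,"dy": 0,"dz": 0,"turn": 0}
    - {"dx": 0,"dy": 0,"dz": 0,"turn": 0}

```text
time: 28.07
tool_pos: [0.5308, 0.1756, 0.2118]
eef_rot: [[-0.006, 0.432, 0.902], [0.008, 0.902, -0.432], [-1.0, 0.005, -0.009]]
wrist_force: [-0.6, 0.1, -0.6]
gripper_width: 0.05
```

Run:
```python
from plan import *
o=st()
o,im=snap('wrist','w19.png')
print(proj('wrist',[.5343,.1798,.164],o))
print(o['eef_rot'].T@(np.array([.5343,.1798,.146])-o['tool_pos']))
```

```text
t 28.07 p [0.5308 0.1756 0.2118] yaw 64.42 tilt [-1.     0.005 -0.009] F [-0.6  0.1 -0.6] w 0.05 q6 [ 0.26  0.38  1.83  0.01  0.94 -0.87]
[289.93579169 235.26483379]
[0.06585811 0.00498124 0.00193548]
```

View pics/w19.png

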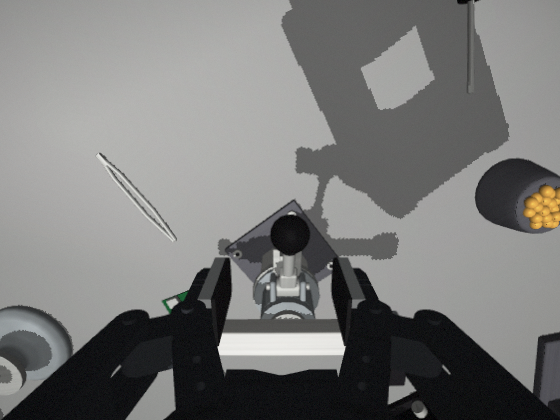

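The knob is at (290,235), exactly as predicted. I descend over it.

Request:
servo_tool:
  motion:
    - {"dx": 0.007,"dy": 0.0008,"dz": 0.0004,"turn": 0}
    - {"dx": 0.009,"dy": 0.0008,"dz": 0.0004,"turn": 0}
    - {"dx": 0.009,"dy": 0.0008,"dz": 0.0004,"turn": 0}
    - {"dx": 0.009,"dy": 0.0007,"dz": 0.0003,"turn": 0}
    - {"dx": 0.009,"dy": 0.0007,"dz": 0.0002,"turn": 0}
    - {"dx": 0.008,"dy": 0.0006,"dz": 0,"turn": 0}
    - {"dx": 0.006,"dy": 0.0004,"dz": 0,"turn": 0}
    - {"dx": 0.003,"dy": 0,"dz": 0,"turn": 0}
    - {"dx": 0.001,"dy": 0,"dz": 0,"turn": 0}
    - {"dx": 0,"dy": 0,"dz": 0,"turn": 0}

```text
time: 28.95
tool_pos: [0.534, 0.1799, 0.1428]
eef_rot: [[-0.007, 0.433, 0.901], [0.008, 0.901, -0.433], [-1.0, 0.004, -0.01]]
wrist_force: [-0.1, -0.1, -0.3]
gripper_width: 0.0498
```

Run:
```python
from plan import *
o=st()
o,im=snap('wrist','w20.png')
print(proj('wrist',[.5343,.1798,.164],o))
print(o['eef_rot'].T@(np.array([.5343,.1798,.145])-o['tool_pos']))
```

```text
t 28.95 p [0.534  0.1799 0.1428] yaw 64.35 tilt [-1.     0.004 -0.01 ] F [-0.1 -0.1 -0.3] w 0.0498 q6 [ 0.26  0.47  1.88  0.01  0.8  -0.87]
[282.93985975 294.42688477]
[-2.18218244e-03  5.31441463e-05  3.36738290e-04]
```

View pics/w20.png

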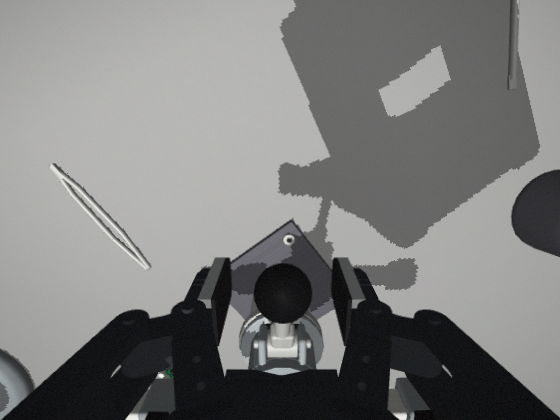

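Centred (knob at (282,293)). I grip it.

Request:
servo_tool:
  motion:
    - {"dx": -0.001,"dy": 0,"dz": 0,"turn": 0}
    - {"dx": 0,"dy": 0,"dz": 0,"turn": 0}
    - {"dx": 0,"dy": 0,"dz": 0,"turn": 0}
    - {"dx": 0,"dy": 0,"dz": 0,"turn": 0}
    - {"dx": 0,"dy": 0,"dz": 0,"turn": 0}
    - {"dx": 0,"dy": 0,"dz": 0,"turn": 0}
    - {"dx": 0,"dy": 0,"dz": 0,"turn": 0}
    - {"dx": 0,"dy": 0,"dz": 0,"turn": 0}
    - {"dx": 0,"dy": 0,"dz": 0,"turn": 0}
    - {"dx": 0,"dy": 0,"dz": 0,"turn": 0}
  jaw: 0.018
  force: 25

```text
time: 29.83
tool_pos: [0.535, 0.1799, 0.1457]
eef_rot: [[-0.005, 0.433, 0.901], [0.008, 0.901, -0.433], [-1.0, 0.006, -0.008]]
wrist_force: [0.6, 0.4, -2.6]
gripper_width: 0.0243
```

Run:
```python
from plan import *
o=st()
q=np.linspace(.95,0,20); X=-80*np.cos(q-.35); Z=80*np.sin(q-.35)
for i in range(19): print(round(q[i+1],2),'dx',round(-(Z[i+1]-Z[i])/1000,4),'dz',round((X[i+1]-X[i])/1000,4))
```

```text
t 29.83 p [0.535  0.1799 0.1457] yaw 64.36 tilt [-1.     0.006 -0.008] F [ 0.6  0.4 -2.6] w 0.0243 q6 [ 0.26  0.47  1.88  0.01  0.8  -0.87]
0.9 dx 0.0034 dz -0.0022
0.85 dx 0.0035 dz -0.002
0.8 dx 0.0036 dz -0.0018
0.75 dx 0.0036 dz -0.0016
0.7 dx 0.0037 dz -0.0015
0.65 dx 0.0038 dz -0.0013
0.6 dx 0.0038 dz -0.0011
0.55 dx 0.0039 dz -0.0009
0.5 dx 0.0039 dz -0.0007
0.45 dx 0.004 dz -0.0005
0.4 dx 0.004 dz -0.0003
0.35 dx 0.004 dz -0.0001
0.3 dx 0.004 dz 0.0001
0.25 dx 0.004 dz 0.0003
0.2 dx 0.004 dz 0.0005
0.15 dx 0.0039 dz 0.0007
0.1 dx 0.0039 dz 0.0009
0.05 dx 0.0038 dz 0.0011
0.0 dx 0.0038 dz 0.0013
```

Request:
servo_tool:
  motion:
    - {"dx": 0.0034,"dy": 0,"dz": -0.0022,"turn": 0}
    - {"dx": 0.0035,"dy": 0,"dz": -0.002,"turn": 0}
    - {"dx": 0.0036,"dy": 0,"dz": -0.0018,"turn": 0}
    - {"dx": 0.0036,"dy": 0,"dz": -0.0016,"turn": 0}
    - {"dx": 0.0037,"dy": 0,"dz": -0.0015,"turn": 0}
    - {"dx": 0.0038,"dy": 0,"dz": -0.0013,"turn": 0}
    - {"dx": 0.0038,"dy": 0,"dz": -0.0011,"turn": 0}
    - {"dx": 0.0039,"dy": 0,"dz": -0.0009,"turn": 0}
    - {"dx": 0.0039,"dy": 0,"dz": -0.0007,"turn": 0}
    - {"dx": 0.004,"dy": 0,"dz": -0.0005,"turn": 0}

```text
time: 30.67
tool_pos: [0.5217, 0.1869, 0.1057]
eef_rot: [[-0.003, 0.433, 0.902], [0.009, 0.902, -0.433], [-1.0, 0.006, -0.006]]
wrist_force: [1.1, -0.8, 1.6]
gripper_width: 0.0241
```

Run:
```python
from plan import *
o=st()
a=math.radians(64.36); vx=np.array([math.sin(a),-math.cos(a),0])
d=o['tool_pos']-[.6213,.1381,0]; X=d@vx*1000+30; Z=(o['tool_pos'][2]+.019-.119)*1000; print('rel hinge',X,Z,'r',np.hypot(X,Z),'q',math.atan2(Z,-X)+.35)
```

```text
t 30.67 p [0.5217 0.1869 0.1057] yaw 64.36 tilt [-1.     0.006 -0.006] F [ 1.1 -0.8  1.6] w 0.0241 q6 [ 0.28  0.51  1.93  0.01  0.7  -0.85]
rel hinge -80.90687135184868 5.70622883770909 r 81.10784721278759 q 0.42041176452467277
```

Request:
servo_tool:
  motion:
    - {"dx": 0.004,"dy": 0,"dz": 0,"turn": 0}
    - {"dx": 0.004,"dy": 0,"dz": 0.0002,"turn": 0}
    - {"dx": 0.004,"dy": 0,"dz": 0.0004,"turn": 0}
    - {"dx": 0.004,"dy": 0,"dz": 0.0006,"turn": 0}
    - {"dx": 0.0039,"dy": 0,"dz": 0.0008,"turn": 0}
    - {"dx": 0.0038,"dy": 0,"dz": 0.001,"turn": 0}
    - {"dx": 0.0038,"dy": 0,"dz": 0.0012,"turn": 0}
    - {"dx": 0.003,"dy": 0,"dz": 0.001,"turn": 0}
    - {"dx": 0.002,"dy": 0,"dz": 0.0005,"turn": 0}
    - {"dx": 0.002,"dy": 0,"dz": 0,"turn": 0}

```text
time: 31.5
tool_pos: [0.5263, 0.1845, 0.0664]
eef_rot: [[-0.005, 0.433, 0.901], [0.008, 0.901, -0.433], [-1.0, 0.005, -0.008]]
wrist_force: [-1.5, 1.4, 3.2]
gripper_width: 0.0241
```

Run:
```python
from plan import *
o=st()
a=math.radians(64.36); vx=np.array([math.sin(a),-math.cos(a),0])
d=o['tool_pos']-[.6213,.1381,0]; X=d@vx*1000+30; Z=(o['tool_pos'][2]+.019-.119)*1000; print('rel hinge',X,Z,'r',np.hypot(X,Z),'q',math.atan2(Z,-X)+.35)
o,im=snap('wrist','w21.png')
o,im=snap('scene','s21.png'); crop(im,280,190,390,290,'s21c.png',6)
```

```text
t 31.5 p [0.5263 0.1845 0.0664] yaw 64.35 tilt [-1.     0.005 -0.008] F [-1.5  1.4  3.2] w 0.0241 q6 [ 0.28  0.58  1.94  0.02  0.63 -0.86]
rel hinge -75.72651458752766 -33.55089885968832 r 82.82613009110153 q -0.06706223675734752
```

View pics/w21.png

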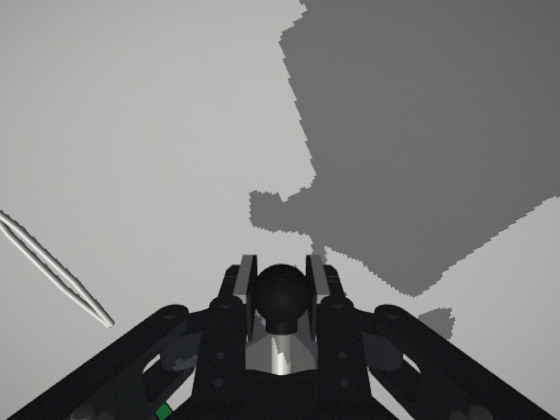

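View pics/s21c.png

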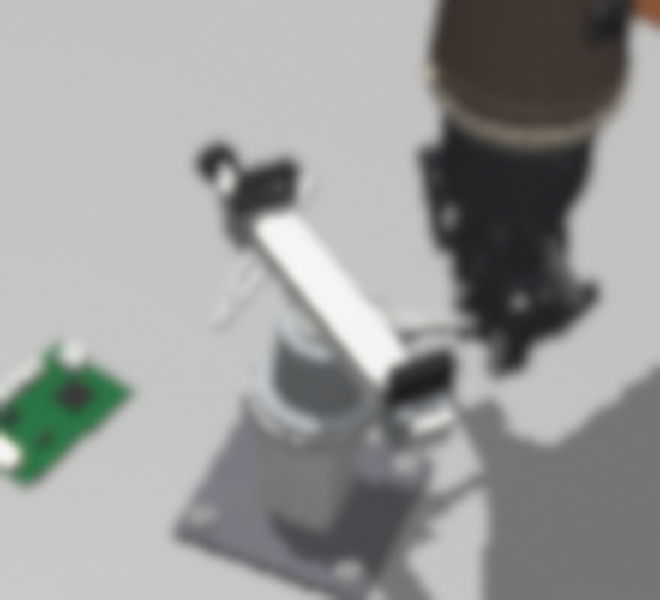

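The tool went about 6 mm past the nominal stop at only 3.2 N, so the vise may be tipping slightly on its lock play. I ease back up to the nominal height before releasing.

Request:
servo_tool:
  motion:
    - {"dx": -0.001,"dy": 0,"dz": 0,"turn": 0}
    - {"dx": -0.001,"dy": 0,"dz": 0,"turn": 0}
    - {"dx": -0.001,"dy": 0,"dz": 0,"turn": 0}
    - {"dx": -0.001,"dy": 0,"dz": 0,"turn": 0}
    - {"dx": -0.0005,"dy": 0,"dz": 0,"turn": 0}
    - {"dx": 0,"dy": 0,"dz": 0,"turn": 0}
    - {"dx": 0,"dy": 0,"dz": 0,"turn": 0}
    - {"dx": 0,"dy": 0,"dz": 0,"turn": 0}
    - {"dx": 0,"dy": 0,"dz": 0,"turn": 0}
    - {"dx": 0,"dy": 0,"dz": 0,"turn": 0}

```text
time: 32.43
tool_pos: [0.526, 0.1846, 0.0718]
eef_rot: [[-0.005, 0.433, 0.901], [0.008, 0.901, -0.433], [-1.0, 0.005, -0.008]]
wrist_force: [-1.3, 1.7, 0.1]
gripper_width: 0.0241
```

Run:
```python
from plan import *
o=st()
o,im=snap('scene','s22.png'); crop(im,280,190,390,290,'s22c.png',6)
a=cv2.imread('pics/s18.png');b=cv2.imread('pics/s21.png');c=im
A=[i[205:270,315:360] for i in (a,b,c)]
cv2.imwrite('pics/cmp2.png',np.hstack([cv2.resize(i,None,fx=5.8,fy=8,interpolation=cv2.INTER_NEAREST) for i in A]))
```

```text
t 32.43 p [0.526  0.1846 0.0718] yaw 64.36 tilt [-1.     0.005 -0.008] F [-1.3  1.7  0.1] w 0.0241 q6 [ 0.28  0.57  1.94  0.02  0.64 -0.86]
```

View pics/cmp2.png

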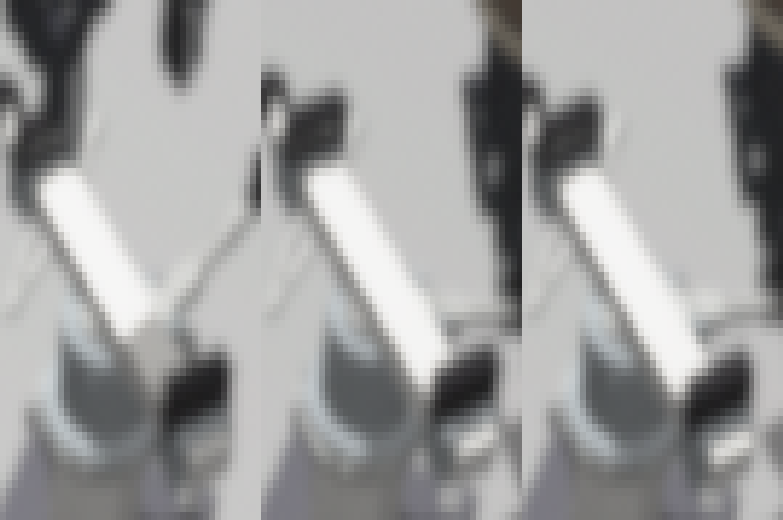

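The middle frame (during the press) was shifted right by about 1 px. Now (right) the vise is back at its seated position. I release and rise to check the handle.

Request:
servo_tool:
  motion:
    - {"dx": 0,"dy": 0,"dz": 0,"turn": 0}
    - {"dx": 0,"dy": 0,"dz": 0,"turn": 0}
    - {"dx": 0,"dy": 0,"dz": 0,"turn": 0}
    - {"dx": 0,"dy": 0,"dz": 0,"turn": 0}
    - {"dx": 0,"dy": 0,"dz": 0,"turn": 0}
    - {"dx": -0.008,"dy": 0,"dz": 0,"turn": 0}
    - {"dx": -0.014,"dy": 0,"dz": 0,"turn": 0}
    - {"dx": -0.014,"dy": 0,"dz": 0,"turn": 0}
    - {"dx": -0.014,"dy": 0,"dz": 0,"turn": 0}
    - {"dx": -0.014,"dy": 0,"dz": 0,"turn": 0}
  jaw: 0.05

```text
time: 33.32
tool_pos: [0.5252, 0.1834, 0.1374]
eef_rot: [[-0.009, 0.433, 0.901], [0.007, 0.902, -0.433], [-1.0, 0.002, -0.011]]
wrist_force: [0.4, -0.2, 0.3]
gripper_width: 0.0501
```

Request:
servo_tool:
  motion:
    - {"dx": -0.012,"dy": 0,"dz": -0.004,"turn": 0}
    - {"dx": -0.012,"dy": 0,"dz": -0.004,"turn": 0}
    - {"dx": -0.01,"dy": 0,"dz": -0.004,"turn": 0}
    - {"dx": -0.005,"dy": 0,"dz": -0.002,"turn": 0}
    - {"dx": 0,"dy": 0,"dz": 0,"turn": 0}
    - {"dx": 0,"dy": 0,"dz": 0,"turn": 0}
    - {"dx": 0,"dy": 0,"dz": 0,"turn": 0}
    - {"dx": 0,"dy": 0,"dz": 0,"turn": 0}
    - {"dx": 0,"dy": 0,"dz": 0,"turn": 0}
    - {"dx": 0,"dy": 0,"dz": 0,"turn": 0}

```text
time: 34.15
tool_pos: [0.5133, 0.1894, 0.1825]
eef_rot: [[-0.005, 0.433, 0.901], [0.008, 0.901, -0.433], [-1.0, 0.005, -0.008]]
wrist_force: [-0.4, -0.5, 0.8]
gripper_width: 0.0498
```

Run:
```python
from plan import *
o=st()
ow,im=snap('wrist','w23.png')
os_,im=snap('scene','s23.png'); crop(im,280,190,390,290,'s23c.png',6)
a=math.radians(64.3); vx=np.array([math.sin(a),-math.cos(a),0])
for q in (0,.05,.1,.2):
    P=np.array([.6213,.1381,.119+.08*math.sin(q-.35)])-vx*(.03+.08*math.cos(q-.35))
    print(q,P.round(4),proj('wrist',P,ow),proj('scene',P))
```

```text
t 34.15 p [0.5133 0.1894 0.1825] yaw 64.35 tilt [-1.     0.005 -0.008] F [-0.4 -0.5  0.8] w 0.0498 q6 [ 0.29  0.4   1.88  0.01  0.87 -0.84]
0 [0.5266 0.1837 0.0916] [282.09446723 228.98108826] [361.81834729 242.38531229]
0.05 [0.5254 0.1843 0.0954] [282.13679179 229.28506163] [362.2965497  241.39272241]
0.1 [0.5244 0.1847 0.0992] [282.18082378 229.85994054] [362.72546337 240.40374397]
0.2 [0.523  0.1854 0.107 ] [282.27386723 231.87019812] [363.43068266 238.44580646]
```

View pics/w23.png

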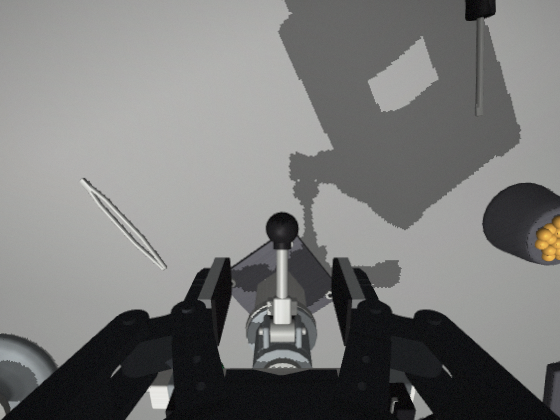

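View pics/s23c.png

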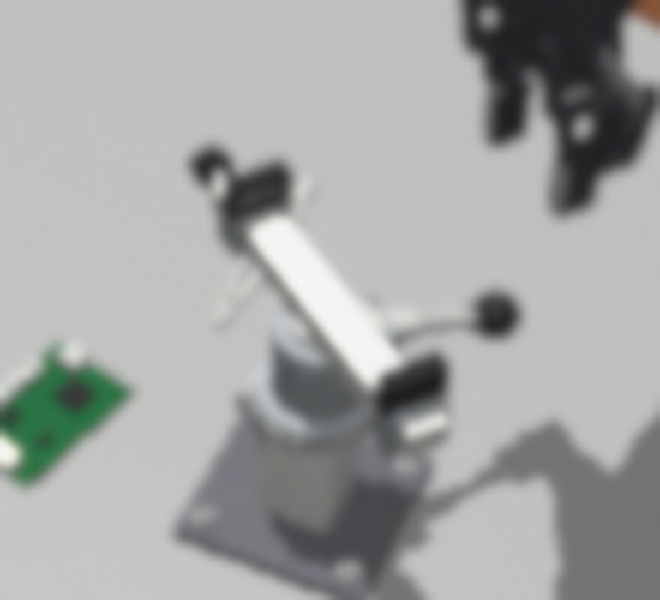

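Run:
```python
from plan import *
def cen(f,x0,y0,x1,y1):
    g=cv2.cvtColor(cv2.imread(f),cv2.COLOR_BGR2GRAY)[y0:y1,x0:x1].astype(float)
    w=np.clip(110-g,0,70); m=(w>0).astype(np.uint8); n,l,s,c=cv2.connectedComponentsWithStats(m); i=1+np.argmax(s[1:,4])
    yy,xx=np.mgrid[y0:y1,x0:x1]; w=w*(l==i); return (w*xx).sum()/w.sum(),(w*yy).sum()/w.sum(),s[i]
k0=cen('pics/scene0.png',266,186,282,203); k1=cen('pics/s23.png',355,234,371,251); ku=cen('pics/s18.png',354,218,370,234)
print(k0,k1,ku)
a=math.radians(64.0); 
def P(ax,zf,yaw,q):
    a=math.radians(yaw); vx=np.array([math.sin(a),-math.cos(a),0]); return np.array([ax[0],ax[1],zf+.034+.08*math.sin(q-.35)])-vx*(.03+.08*math.cos(q-.35))
print('init',proj('scene',P((.5885,-.2385),.06,64,0)),'meas',k0[:2])
print('up  ',proj('scene',P((.6213,.1381),.085,64.3,.95)),'meas',ku[:2])
for q in (0,.05): print('now ',q,proj('scene',P((.6213,.1381),.085,64.3,q)),'meas',k1[:2])
```

```text
(np.float64(273.4496937882765), np.float64(194.26771653543307), array([ 4,  6,  7,  6, 30], dtype=int32)) (np.float64(362.3157894736842), np.float64(242.3342105263158), array([ 4,  5,  7,  7, 39], dtype=int32)) (np.float64(361.70166959578205), np.float64(226.9200351493849), array([ 4,  6,  8,  7, 46], dtype=int32))
init [273.70116405 194.3782652 ] meas (np.float64(273.4496937882765), np.float64(194.26771653543307))
up   [361.72512199 226.34722824] meas (np.float64(361.70166959578205), np.float64(226.9200351493849))
now  0 [361.81834729 242.38531229] meas (np.float64(362.3157894736842), np.float64(242.3342105263158))
now  0.05 [362.2965497  241.39272241] meas (np.float64(362.3157894736842), np.float64(242.3342105263158))
```

The handle reads q≈0.00 (row 242.33, against 242.39 expected for locked). I back away further and make a last check with the top view.

Request:
servo_tool:
  motion:
    - {"dx": -0.008,"dy": 0,"dz": -0.004,"turn": 0}
    - {"dx": -0.01,"dy": 0,"dz": -0.004,"turn": 0}
    - {"dx": -0.01,"dy": 0,"dz": -0.004,"turn": 0}
    - {"dx": -0.008,"dy": 0,"dz": -0.002,"turn": 0}
    - {"dx": -0.004,"dy": 0,"dz": 0,"turn": 0}
    - {"dx": 0,"dy": 0,"dz": 0,"turn": 0}
    - {"dx": 0,"dy": 0,"dz": 0,"turn": 0}
    - {"dx": 0,"dy": 0,"dz": 0,"turn": 0}
    - {"dx": 0,"dy": 0,"dz": 0,"turn": 0}
    - {"dx": 0,"dy": 0,"dz": 0,"turn": 0}

```text
time: 35.08
tool_pos: [0.4997, 0.196, 0.2281]
eef_rot: [[-0.004, 0.433, 0.902], [0.009, 0.902, -0.433], [-1.0, 0.006, -0.007]]
wrist_force: [0.2, 0.2, -0.7]
gripper_width: 0.0499
```

Run:
```python
from plan import *
st(); o,im=snap('top','t24.png'); o,im=snap('scene','s24.png')
```

```text
t 35.08 p [0.4997 0.196  0.2281] yaw 64.36 tilt [-1.     0.006 -0.007] F [ 0.2  0.2 -0.7] w 0.0499 q6 [ 0.31  0.33  1.86  0.01  0.96 -0.82]
```

View pics/t24.png

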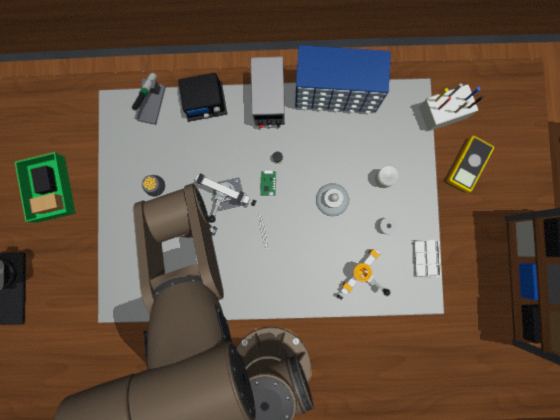

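View pics/s24.png

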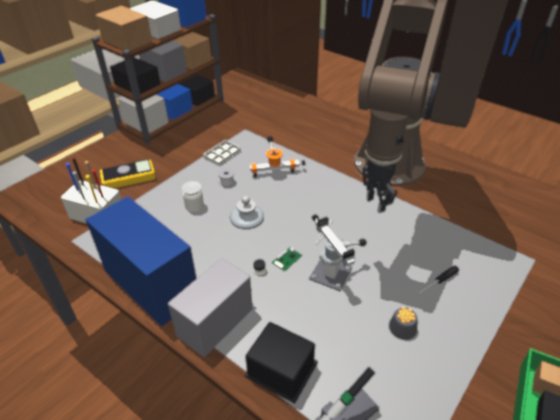

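The vise is on the square post at top (225,190) / scene (333,240) with its handle down. The round base is bare at top (333,199), and the other things are where they were. The robot is clear, so I hand in.

Run:
```python
from cell import order
print(order.finish_job())
```

```text
the job is handed in; nothing more can be done
None
```

The vise now sits on the square post with its handle down, and I handed the job in at about 35 s of the 70 s allowed. No verdict was reported.

**What I did:**
- I gripped the knob and swung the handle up.
- I lifted the vise by the rail and carried it over. I found the post's offset by viewing both balls from the same relative wrist-camera pose.
- I lowered the vise over the ball until it met the collar, pressing to 14.6 N.
- I let go of the rail, swung the handle down by its knob and backed away.

**Last checks:**
- **Seating:** the grip height at contact was 0.1383 m, against 0.1382 m predicted. The scene crop shows the flange flat on the collar.
- **Handle:** the knob's row in the scene picture was 242.3, against 242.4 expected for fully locked, so the handle angle is about 0.0 (within roughly 0.02 rad).
- **Other things:** in the last top and scene views the bystanders and the orange look-alike look unmoved by eye; I did not measure them. The fingers are clear of everything.

**What disagreed:** the tool went about 5 mm past the handle's upper stop and about 6 mm past the lower one.
- **Lower stop:** the press tilted the vise slightly. I eased back up before releasing, and the next picture showed it in its seated position again.
- **Upper stop:** the vise moved by no more than about half a pixel, on the round base.

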